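# Make up a power-supply kit for an amplifier

## Robot

A 6-joint arm with a two-finger parallel gripper is mounted at the origin on the work surface. World frame = base frame: x ahead of the robot, y to its left, z up, the work surface at z = 0. Lengths are in mm, angles in rad, forces in N, time in s.
With the tool pointing down it reaches from about 275 to 1000 mm from the base axis. Payload 8.4 kg.
Tool frame: the origin (TCP) lies midway between the tips of the shut fingers; the grasp point (between the pads) lies r.grip_point_offset behind it (r.grip_point_offset is the distance from the TCP to the grasp point, in mm); z points along the fingers, y is the direction in which the jaws open and shut (so a half turn about z gives the same grasp; the last joint's range is limited). The gripper opens to 85 mm and grips with 20 to 120 N. Pads are 22 mm wide; open, the fingers measure 114 mm over their backs; the gripper's body (76 mm by 85 mm) begins 54 mm behind the grasp point. The pads swing forward as they close: fully open they stand 13 mm farther back than shut.
Start: joints at [-1.294, 0.353, 1.633, -0, 1.155, -0.002], TCP at [172, -600.869, 194.581] pointing down, gripper open.
Joint ranges: [-2.63, 2.63], [-0.92, 2.1], [0.06, 2.66], [-1.3, 4.44], [0, 2.69], [-3.02, 3.02]. Speed limits (rad/s): [2.22, 2.22, 2.79, 3.14, 3.14, 3.14].

## Interface

Orientations are given as [roll, pitch, yaw] about the fixed x, y, z axes, in that order (R = Rz(yaw) Ry(pitch) Rx(roll)).
In Python, from rig import r gives the robot as it stands.
- The arm moves only by the tool move_arm, never from a script. Its argument "targets" is one flat list of numbers, 5 for each row, row after row: the gripper's target within -1 to 1 (fully open at 1, half-way at 0, shut at -1), then the shift along the tool's x, y, z in cm, then the turn about the tool's z in degrees. In form: [gripper, tx, ty, tz, turn, gripper, tx, ty, tz, turn, ...]. A call has 1 to 10 rows; each row is the pose to reach, as a shift and turn from the pose commanded when the call began, along the tool's axes at that moment; what a row does not reach only later rows make up. A row lasts 1/10 s, in which the tool goes at most 50 mm and 8.59 degrees, less where a joint would pass 70% of its speed; a pose out of reach is approached as far as the arm can. A call with a gripper value outside its range is refused whole. The fingers move at their own pace and stop on an object; "squeeze" is the grip in N (left out, the last holds). Time passes only in rows, so rows that repeat a pose let the fingers close. It gives the time, the measured TCP pose, the force and the opening at its end, in the units of the state.
- r.sense(): the state, without advancing time (a new reading comes with each control period).
- r.grab_frame(name): name is "side" or "top"; returns a dict with "img" (384x512x3 uint8, blue, green, red), "K" (3x3 intrinsics, pixels), "world_to_cam" (4x4, takes a point from world to camera coordinates). Camera axes: x right, y down, z forward; pixel columns grow to the right and rows downward; lengths in mm; the calibration is good to about 2 mm. A picture is of the moment at which its call begins. There is no depth.
- r.sign_off(): hands the job in, once; it reports no verdict.
Trained networks look in a picture, given as the dict that the camera call returned (one of the last four; its "shot" number tells which), for a name from the list of things; names that differ only in an ending like _2 or _b are one class to them, and where a whole thing is asked for, a point or a joint stands for the part that bears it (a point fixed in the world has none). Each returns a list of dicts, best first, with "conf" (0 to 1); they miss things now and then, are a little off and sometimes report something else, mostly with a low value. They report only what shows in the picture. A call takes as long as a camera call.
- r.outline_of(picture, thing): "region" (384x512 bool, what is visible of it).
- r.mark_of(picture, thing): "position" ([x, y, z] in mm, in world coordinates, good to about 4 mm: a listed point, or the origin of a listed thing).
The state is a dict: "clock": time; "qpos": joint angles; "qvel": joint speeds; "joint_efforts": joint torques, N m; "eef_pos": TCP position; "tcp_rot": TCP orientation; "contact_force": force on the tool from outside, world axes, zero at the start; "wrist_torque": the same for the moment, N m; "opening": opening from 0.0 (shut) to 1.0 (fully open).
Only numpy, scipy, OpenCV 4.12 (cv2) and the standard library are available. Lean on these libraries where they do the work, as an engineer would, in place of code of your own. Each camera call takes 0.05 s, during which the arm holds its last target.

## Task

Make up the power-supply kit for one amplifier: from the parts scattered on the bench mat put the ring-shaped transformer, the tall slim capacitor, the long heat sink and the relay into the kit tray, each standing upright on the bottom of the well cut for its shape and size, set down and not dropped. The short stout capacitor and the short heat sink are for another job: leave them where they are.

Things in the scene. Friction and masses are not known exactly. Their poses are not given: they have to be found in the camera images.
- transformer_mid (a point): the ring-shaped transformer: copper-wound ring, outer diameter 54 mm, 32 mm high, with a 16 mm hole through its black potted middle; about 0.26 kg (+-30 %). Lies flat on the bench at the start. The point is on its axis, half-way up (16 mm above its underside); z is its axis, up.
- capacitor_mid (a point): the tall slim capacitor: dark round can, diameter 35 mm, 50 mm high, with two small metal screw terminals on its top (3 mm more); about 0.07 kg. Stands upright. The point is on its axis, half-way up (25 mm above its underside); z is its axis, up.
- heatsink_mid (a point): the long heat sink: black finned aluminium extrusion, 50 mm long (its x), 25 mm across the fins (its y), 40 mm high (its z), fins upright and seen end-on from above as a long double comb of 8 fins; about 0.07 kg. May be gripped across the 25 mm like a solid block. The point is its centre, 20 mm above its underside.
- relay_mid (a point): the relay: small pale upright box with a black top carrying six brass blades, 28 mm (its x) by 22 mm (its y) by 36 mm high, blades 3.5 mm more; about 0.035 kg. The point is the centre of the box, 18 mm above its underside; z is up. Two small oddments (a knob and a terminal strip, up to 20 mm high) also lie among the parts; neighbours are at least 30 mm apart.
- stout_capacitor_mid (a point): look-alike, to be left alone: the short stout capacitor, dark round can like the slim one but of diameter 50 mm and only 38 mm high. The point is on its axis, 19 mm above its underside.
- short_heatsink_mid (a point): look-alike, to be left alone: the short heat sink, same extrusion as the long one but only 27 mm long (its x; 4 fins), 25 mm across (its y), 40 mm high. The point is its centre, 20 mm above its underside.
- well_transformer: white insert plate, 92 mm square, 8 mm thick, with the large round through-hole, 72 mm across: the well for the transformer. Four such plates lie 2 by 2, in any order, centres 92 mm apart, in the kit tray: fixed, blue-rimmed, 200 mm square, rim 12 mm and black floor 3 mm above the bench, on a sheet of paper. Origin: centre of the hole on the tray's black floor, where the part stands; z up.
- well_capacitor: white insert plate of the same size with the smaller round hole, 52 mm across: the well for the tall slim capacitor. Origin: centre of the hole on the tray's black floor, where the part stands; z up. All holes are only about 9 mm wider all round than their parts, so finger tips do not fit in beside the part: grip parts so that the tips stay 10 mm or more above the part's underside.
- well_heatsink: white insert plate of the same size with the long rectangular hole, 68 mm (its x) by 43 mm (its y): the well for the long heat sink, which goes in lengthwise (its x along the hole's x, either way round). Origin: centre of the hole on the tray's black floor, where the part stands; z up.
- well_relay: white insert plate of the same size with the small rectangular hole, 46 mm (its x) by 40 mm (its y): the well for the relay, 28 mm side along x (either way round). Origin: centre of the hole on the tray's black floor, where the part stands; z up.

How it is judged (in metres and radians):
At the end, for the whole second after the job is handed in: Transformer and slim capacitor within 12 mm, long heat sink and relay within 15 mm of the middle of their own wells, upright within 7 degrees, down on the tray floor within 4 mm, at rest; stout capacitor and short heat sink upright and within 15 mm of where they were (horizontal distance between transformer_mid and well_transformer below 0.012 m and z of transformer_mid in the frame of well_transformer below 0.02 m and angle between each of transformer_mid, capacitor_mid, heatsink_mid, relay_mid, stout_capacitor_mid, short_heatsink_mid's own z axis and vertical below 0.12 rad and linear speed of each of transformer, capacitor, heatsink, relay below 0.02 m/s and horizontal distance between capacitor_mid and well_capacitor below 0.012 m and z of capacitor_mid in the frame of well_capacitor below 0.029 m and horizontal distance between heatsink_mid and well_heatsink below 0.015 m and z of heatsink_mid in the frame of well_heatsink below 0.024 m and horizontal distance between relay_mid and well_relay below 0.015 m and z of relay_mid in the frame of well_relay below 0.022 m and distance of each of stout_capacitor_mid, short_heatsink_mid from where it was at the start of the episode below 0.015 m); the robot touches nothing.
It fails at once if the transformer is let go in the air, more than 25 mm above where it would stand (height (world z) of transformer_mid above 0.044 m and contact force between the fingers and transformer below 0.02 N).
It fails at once if the tall slim capacitor is let go in the air, more than 25 mm above where it would stand (height (world z) of capacitor_mid above 0.053 m and contact force between the fingers and capacitor below 0.02 N).
It fails at once if the long heat sink is let go in the air, more than 25 mm above where it would stand (height (world z) of heatsink_mid above 0.048 m and contact force between the fingers and heatsink below 0.02 N).
It fails at once if the relay is let go in the air, more than 25 mm above where it would stand (height (world z) of relay_mid above 0.046 m and contact force between the fingers and relay below 0.02 N).
It fails at once if the short stout capacitor or the short heat sink is moved by more than 15 mm (distance of any of stout_capacitor_mid, short_heatsink_mid from where it was at the start of the episode above 0.015 m).
It also fails if it takes over 112 s, if anything falls off the work surface, if the arm or the gripper's body presses on something with over 40 N, if the wrist force passes 120 N, or if a joint passes its speed limit or range.

## Working session

There is one attempt and no reset: what is moved stays moved. The work goes in short steps, Python scripts to look and compute and a tool call to move; the robot and the scene stay as the last step left them, time stands still between calls to the robot, and variables do not carry over. Pictures are saved under pics/ and viewed, and the job is handed in when it is done.

Besides the shell and the picture viewer there is one more tool, called after "Emit:" by a JSON object that holds its "op" and its "data", one argument or row to a line. move_arm: Moves the arm, as the interface text tells. Its arguments: {"type":"object","properties":{"targets":{"type":"array","items":{"type":"number"}},"squeeze":{"type":"number"}},"required":["targets"]}

```bash
mkdir -p pics; ls; python3 - <<'E'
from rig import r
import cv2
print(r.sense(), r.grip_point_offset)
for n in ("top","side"):
    f=r.grab_frame(n); cv2.imwrite(f"pics/{n}0.png",f["img"])
    print(n,f["K"].tolist(),f["world_to_cam"].round(3).tolist())
    for t in ["transformer_mid","capacitor_mid","heatsink_mid","relay_mid","stout_capacitor_mid","short_heatsink_mid","well_transformer","well_capacitor","well_heatsink","well_relay"]:
        print(t,[(round(m["conf"],2),[round(float(x)) for x in m["position"]]) for m in r.mark_of(f,t)[:3]])
E
```

```text
pics
{'clock': 0.0, 'qpos': array([-1.29443457e+00,  3.53652682e-01,  1.63416264e+00,  8.20356576e-06,
        1.15519569e+00, -2.39092665e-03]), 'qvel': array([ 0.00015995,  0.00064675,  0.00146769,  0.00023794,  0.00010114,
       -0.00051979]), 'joint_efforts': array([ 5.16471318e-04, -6.05256057e+01, -3.42071307e+01, -1.66258228e-04,
        9.38387762e-03, -4.29976907e-07]), 'eef_pos': array([ 171.83267467, -600.34887077,  193.84668948]), 'tcp_rot': array([-3.14017431e+00, -1.08916980e-05,  2.78749356e-01]), 'contact_force': array([-0.2917802 ,  0.23625375,  0.47517328]), 'wrist_torque': array([-0.0238209 ,  0.03389429,  0.03632794]), 'opening': 1.0039284626182576} 18.700000000000003
top [[372.76294657999637, 0.0, 258.45967378368704], [0.0, 372.76294657999637, 191.4101745482629], [0.0, 0.0, 1.0]] [[-0.081, -0.997, -0.001, 26.256], [-0.969, 0.079, -0.236, 519.867], [0.236, -0.018, -0.972, 869.927], [0.0, 0.0, 0.0, 1.0]]
transformer_mid [(0.78, [441, 145, 16])]
capacitor_mid [(0.62, [440, 358, 24])]
heatsink_mid [(0.78, [568, 367, 20])]
relay_mid [(0.63, [442, 147, 15]), (0.51, [5
[... 218 characters left out ...]
 1])]
well_relay [(0.55, [597, -129, 0])]
side [[358.6502201671618, 0.0, 253.03308400763697], [0.0, 358.6502201671618, 194.98087913152446], [0.0, 0.0, 1.0]] [[-0.906, -0.424, 0.012, 461.971], [-0.24, 0.489, -0.839, 166.861], [0.35, -0.762, -0.544, 754.816], [0.0, 0.0, 0.0, 1.0]]
transformer_mid [(0.81, [442, 147, 15])]
capacitor_mid [(0.83, [442, 362, 27])]
heatsink_mid [(0.74, [565, 365, 20])]
relay_mid [(0.57, [575, 42, 19]), (0.39, [565, 363, 17])]
stout_capacitor_mid [(0.59, [594, 149, 17])]
short_heatsink_mid [(0.75, [586, 255, 20])]
well_transformer [(0.6, [617, -218, -2])]
well_capacitor [(0.82, [505, -146, 1])]
well_heatsink [(0.6, [523, -239, 2])]
well_relay [(0.76, [597, -134, 3])]
```

```bash
python3 - <<'E'
import cv2
for n in ("top","side"):
    i=cv2.imread(f"pics/{n}0.png"); cv2.imwrite(f"pics/{n}0b.png",cv2.resize(i,(800,600),interpolation=cv2.INTER_CUBIC))
E
```

```text
(no output)
```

View pics/top0b.png

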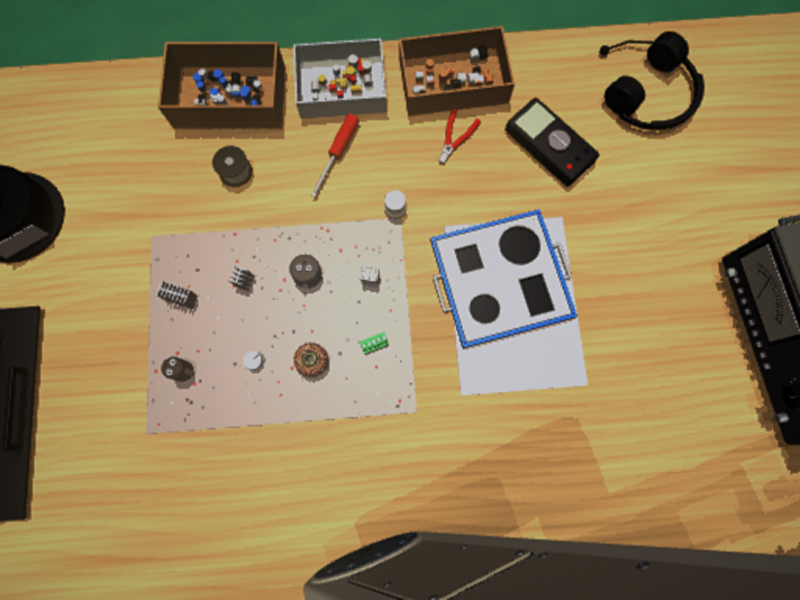

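View pics/side0b.png

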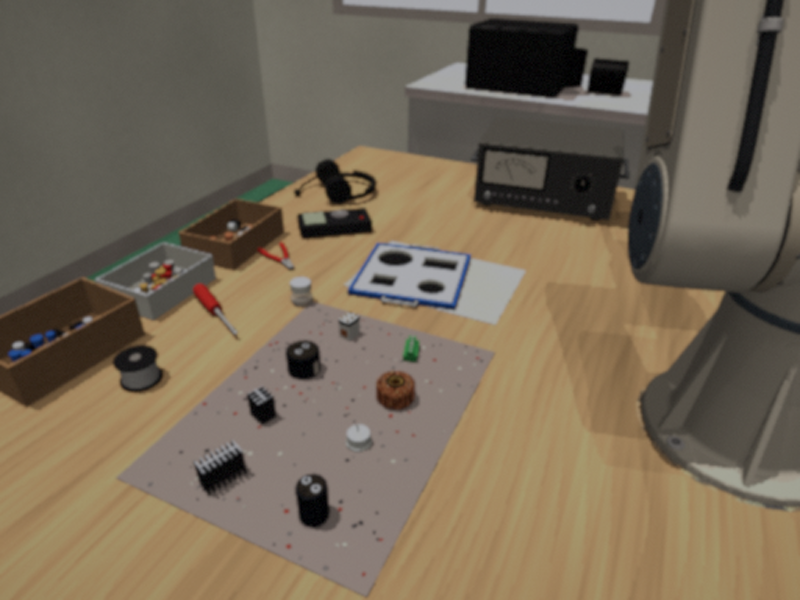

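```bash
cat > h.py <<'E'
import numpy as np, cv2
from rig import r
def proj(f,P):
    P=np.atleast_2d(P).astype(float); c=P@f["world_to_cam"][:3,:3].T+f["world_to_cam"][:3,3]
    p=c@f["K"].T; return p[:,:2]/p[:,2:]
def rect(f,c,z,half,s=4,img=None):
    # out: col = (c_y+half - y)*s, row=(c_x+half-x)*s
    w=np.array([[c[0]+half,c[1]+half,z],[c[0]+half,c[1]-half,z],[c[0]-half,c[1]-half,z],[c[0]-half,c[1]+half,z]])
    n=2*half*s; d=np.array([[0,0],[n,0],[n,n],[0,n]],np.float32)
    H=cv2.getPerspectiveTransform(proj(f,w).astype(np.float32),d)
    return cv2.warpPerspective(f["img"] if img is None else img,H,(int(n),int(n)),flags=cv2.INTER_CUBIC)
E
python3 - <<'E'
from h import *
T,S=r.grab_frame("top"),r.grab_frame("side")
a=rect(T,(560,-183),11,110,2);b=rect(S,(560,-183),11,110,2)
cv2.imwrite("pics/tray.png",cv2.resize(np.hstack([a,b]),(800,400)))
row=[]
for f in(T,S):
    row.append(np.hstack([rect(f,c,z,50,2) for c,z in [((441,146),32),((441,360),50),((567,366),40),((574,41),36)]]))
cv2.imwrite("pics/parts.png",np.vstack(row))
# holes: dark areas inside plates
for n,f in (("T",T),("S",S)):
    im=rect(f,(560,-183),11,90,4); g=cv2.cvtColor(im,cv2.COLOR_BGR2GRAY)
    m=(g<90).astype(np.uint8)
    for c in cv2.findContours(m,0,1)[0]:
        A=cv2.contourArea(c)/16
        if 800<A<7000:
            (u,v),(w,h),an=cv2.minAreaRect(c); print(n,round(A),"x,y",560+90-v/4,-183+90-u/4,w/4,h/4,an)
E
```

```text
T 1908 x,y 506.5 -150.25 49.0 49.5 90.0
T 2682 x,y 523.4558563232422 -240.4432373046875 66.6004638671875 41.61962890625 79.30065155029297
T 1613 x,y 596.6176147460938 -133.17998123168945 43.90117263793945 38.498313903808594 79.2156982421875
T 3766 x,y 613.7065391540527 -223.34268188476562 69.60100555419922 69.4345932006836 86.8201675415039
S 1374 x,y 505.625 -142.875 45.25 39.25 90.0
S 1758 x,y 522.7683181762695 -232.394287109375 63.74995422363281 29.97547721862793 79.39884185791016
S 1087 x,y 595.5107650756836 -125.37823486328125 41.937477111816406 28.236474990844727 80.15886688232422
S 2857 x,y 612.6249961853027 -215.25000762939453 65.069580078125 55.5662841796875 63.43495178222656
```

View pics/tray.png

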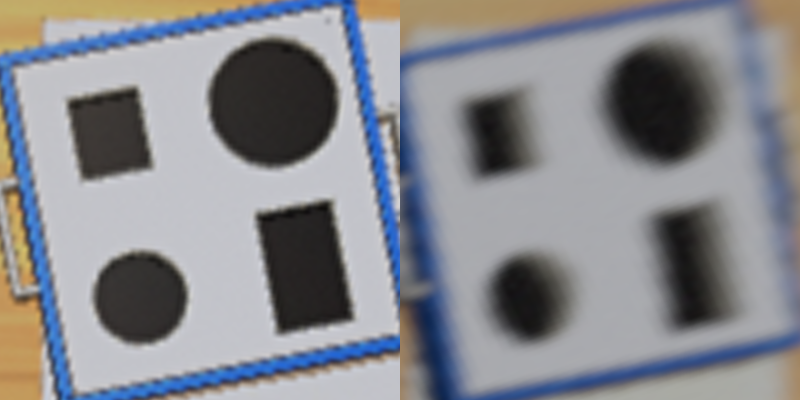

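View pics/parts.png

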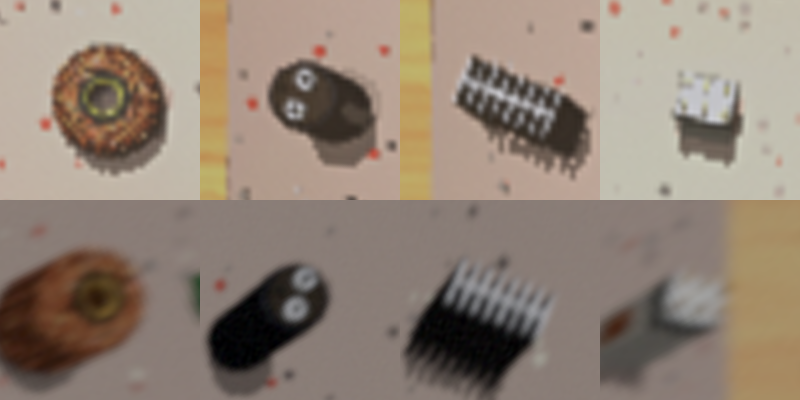

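```bash
python3 - <<'E'
from h import *
T,S=r.grab_frame("top"),r.grab_frame("side")
row=[]
for f in(T,S):
    row.append(np.hstack([rect(f,c,z,32,4) for c,z in [((441,360),53),((567,366),40),((574,41),36)]]))
cv2.imwrite("pics/parts2.png",np.vstack(row))
for f in(T,S):
    print((-f["world_to_cam"][:3,:3].T@f["world_to_cam"][:3,3]).round())
print(row[0].shape)
E
```

```text
[301.   1. 968.]
[194. 690. 545.]
(256, 768, 3)
```

View pics/parts2.png

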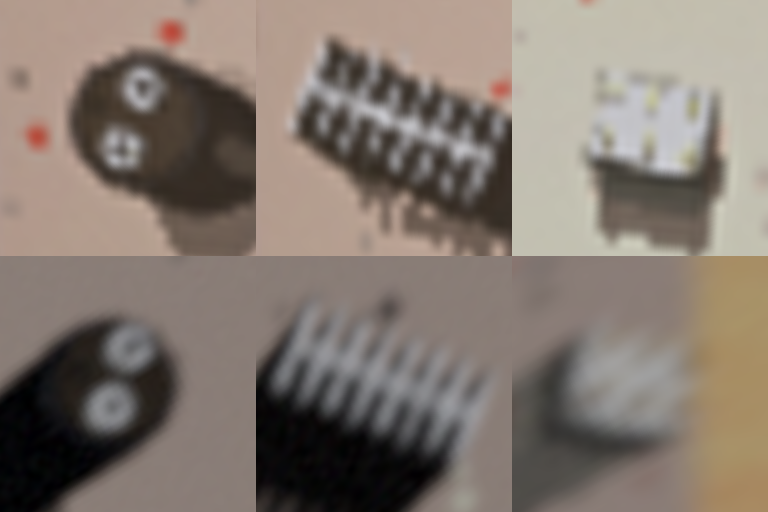

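```bash
cat >> h.py <<'E'
def go(x,y,z,yaw=None):
    s=r.sense(); p=s["eef_pos"]; from scipy.spatial.transform import Rotation as R
    M=R.from_euler("xyz",s["tcp_rot"]).as_matrix(); d=M.T@(np.array([x,y,z])-p)/10
    cy=np.degrees(s["tcp_rot"][2]); t=0 if yaw is None else (cy-yaw+90)%180-90
    print("t",round(s["clock"],2),"pos",p.round(1),"yaw",round(cy,1),"open",round(s["opening"],3),"| delta cm",d.round(2),"turn",round(t,1),"q6",s["qpos"][5].round(2))
E
python3 -c "
from h import *
go(442.3,146,120,55.4)"
```

```text
t 1.3 pos [ 172.  -600.8  194.6] yaw 16.0 open 1.0 | delta cm [ 46.54 -64.36   7.46] turn -39.4 q6 -0.0
```

Emit:
{"op": "move_arm", "data": {
  "targets": [0.8,46.5,-64.4,0,-39.4,0.8,46.5,-64.4,0,-39.4,0.8,46.5,-64.4,0,-39.4,0.8,46.5,-64.4,0,-39.4,0.8,46.5,-64.4,0,-39.4,0.8,46.5,-64.4,0,-39.4,0.8,46.5,-64.4,0,-39.4,0.8,46.5,-64.4,0,-39.4,0.8,46.5,-64.4,0,-39.4,0.8,46.5,-64.4,0,-39.4]
}}

```text
clock: 2.3
eef_pos: [342.2, -128.9, 195.0]
tcp_rot: [3.14, -0.0, 0.966]
contact_force: [0.3, -0.6, 0.1]
opening: 0.898
```

```bash
python3 -c "
from h import *
go(442.3,146,100,55.4)"
```

```text
t 2.3 pos [ 342.2 -128.9  195. ] yaw 55.3 open 0.898 | delta cm [28.29 -7.41  9.5 ] turn -0.1 q6 0.24
```

Emit:
{"op": "move_arm", "data": {
  "targets": [0.8,28.0,-7.4,9.0,0,0.8,28.0,-7.4,9.0,0,0.8,28.0,-7.4,9.0,0,0.8,28.0,-7.4,9.0,0,0.8,28.0,-7.4,9.0,0,0.8,28.0,-7.4,9.0,0,0.8,28.0,-7.4,9.0,0,0.8,28.0,-7.4,9.0,0,0.8,28.0,-7.4,9.0,0,0.8,28.0,-7.4,9.0,0]
}}

```text
clock: 3.3
eef_pos: [439.9, 140.8, 105.1]
tcp_rot: [3.141, -0.0, 0.965]
contact_force: [0.6, 0.5, -0.9]
opening: 0.897
```

```bash
python3 -c "
from h import *
go(442.3,146,10,55.4)
row=[]
for n in('top','side'):
    f=r.grab_frame(n); u=proj(f,(442,146,16))[0]; x,y=int(u[0]),int(u[1]); 
    row.append(cv2.resize(cv2.copyMakeBorder(f['img'],60,60,60,60,0)[y:y+120,x:x+120],(400,400),interpolation=2))
cv2.imwrite('pics/a1.png',np.hstack(row))"
```

```text
t 3.3 pos [439.9 140.8 105.1] yaw 55.3 open 0.897 | delta cm [ 0.57 -0.1   9.51] turn -0.1 q6 0.91
```

View pics/a1.png

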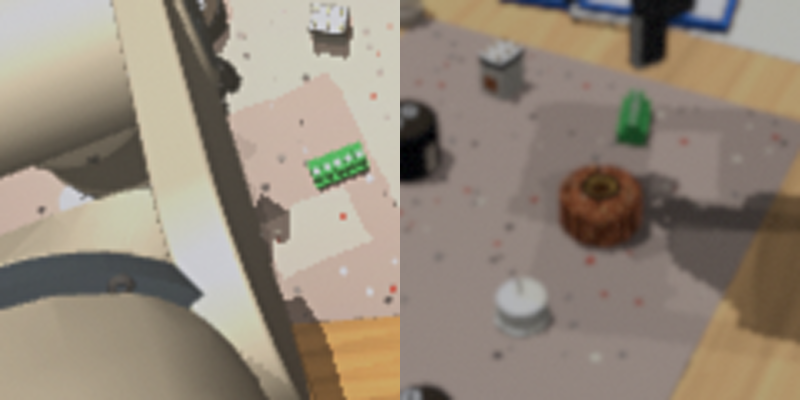

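Emit:
{"op": "move_arm", "data": {
  "targets": [0.8,0.5,-0.1,3,0,0.8,0.5,-0.1,6,0,0.8,0.5,-0.1,8,0,0.8,0.5,-0.1,9.3,0,0.8,0.5,-0.1,9.3,0]
}}

```text
clock: 3.9
eef_pos: [440.9, 145.4, 10.5]
tcp_rot: [-3.14, 0.002, 0.965]
contact_force: [0.0, -0.8, 0.4]
opening: 0.902
```

```bash
python3 -c "
from h import *
go(442.3,146,10,55.4)
f=r.grab_frame('side'); u=proj(f,(442,146,16))[0]; x,y=int(u[0]),int(u[1]) 
cv2.imwrite('pics/a2.png',cv2.resize(f['img'][y-50:y+50,x-50:x+50],(600,600),interpolation=2))"
```

```text
t 3.9 pos [440.9 145.4  10.5] yaw 55.3 open 0.902 | delta cm [0.12 0.08 0.05] turn -0.1 q6 0.92
```

View pics/a2.png

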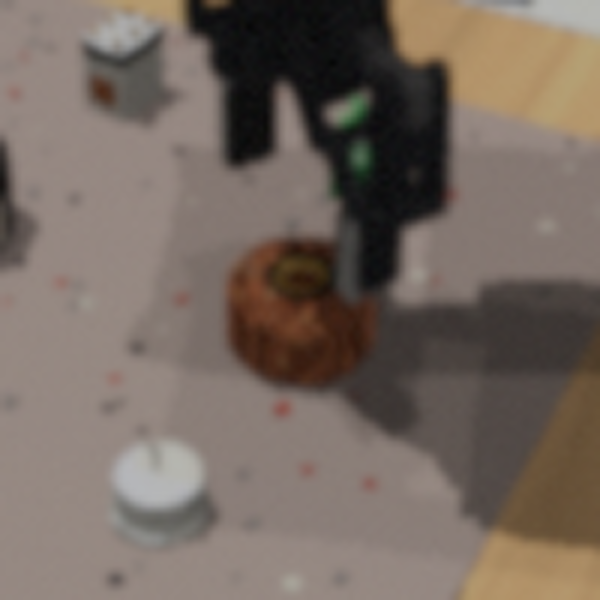

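```bash
python3 -c "
from h import *
f=r.grab_frame('side'); u=proj(f,(442,146,16))[0]; o=np.array([int(u[0])-50,int(u[1])-50])
im=cv2.resize(f['img'][o[1]:o[1]+100,o[0]:o[0]+100],(600,600),interpolation=2)
d=np.array([np.sin(.965),-np.cos(.965),0])
for s,c in((1,(0,0,255)),(-1,(255,0,0))):
  for h in(38,53):
   for z in (10,22,40):
    p=(proj(f,np.array([440.9,145.4,z])+s*h*d)[0]-o)*6; print(s,h,z,p.round()); cv2.circle(im,tuple(int(v) for v in p),4,c,-1)
cv2.imwrite('pics/a3.png',im)"
```

```text
1 38 10 [253. 259.]
1 38 22 [253. 235.]
1 38 40 [253. 197.]
1 53 10 [234. 237.]
1 53 22 [234. 213.]
1 53 40 [234. 176.]
-1 38 10 [357. 381.]
-1 38 22 [358. 355.]
-1 38 40 [360. 317.]
-1 53 10 [380. 407.]
-1 53 22 [381. 381.]
-1 53 40 [382. 343.]
```

View pics/a3.png

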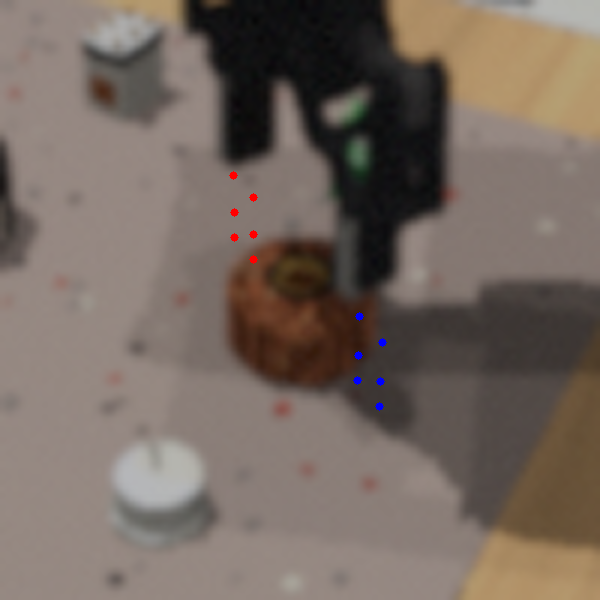

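```bash
python3 -c "
from h import *
go(442.3,146,10,55.4)
s=r.sense();print(s['qpos'],s['contact_force'])
f=r.grab_frame('side'); u=proj(f,(442,146,16))[0]; o=np.array([int(u[0])-50,int(u[1])-50])
print(f.keys(),f['shot'])
im=cv2.resize(f['img'][o[1]-50:o[1]+100,o[0]-25:o[0]+125],(600,600),interpolation=2)
g=r.grab_frame('top')
cv2.imwrite('pics/a4.png',im);cv2.imwrite('pics/a5.png',g['img'])"
```

```text
t 4.0 pos [442.3 146.1  12. ] yaw 55.3 open 0.903 | delta cm [-0.01  0.01  0.2 ] turn -0.1 q6 0.92
[3.15789458e-01 3.85084017e-01 2.10710169e+00 4.13679156e-05
 6.49272434e-01 9.21076493e-01] [0.22480763 0.42735849 0.85510729]
dict_keys(['img', 'K', 'world_to_cam', 'shot']) 11
```

View pics/a4.png

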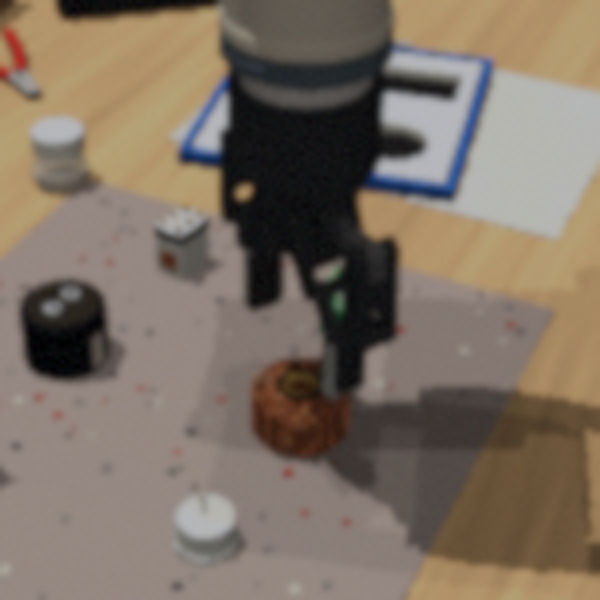

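View pics/a5.png

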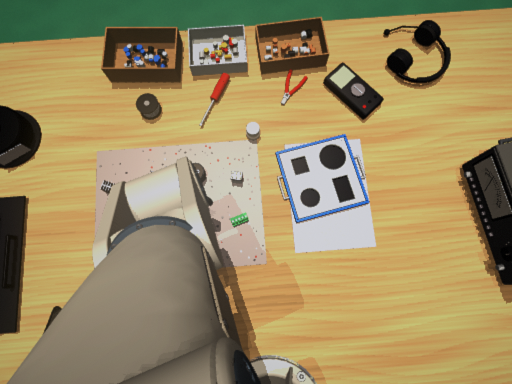

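Emit:
{"op": "move_arm", "data": {
  "targets": [0.4,0,0,0,0,0.4,0,0,0,0,0.4,0,0,0,0,0.4,0,0,0,0],
  "squeeze": 40
}}

```text
clock: 4.5
eef_pos: [442.1, 146.6, 11.8]
tcp_rot: [3.141, -0.0, 0.967]
contact_force: [0.9, -0.1, -0.2]
opening: 0.7
```

```bash
python3 -c "
from h import *
go(442.3,146,10,55.4)
f=r.grab_frame('side'); u=proj(f,(442,146,16))[0]; o=np.array([int(u[0])-50,int(u[1])-50])
im=cv2.resize(f['img'][o[1]:o[1]+100,o[0]:o[0]+100],(600,600),interpolation=2)
cv2.imwrite('pics/a6.png',im)"
```

```text
t 4.5 pos [442.1 146.6  11.8] yaw 55.4 open 0.7 | delta cm [-0.04  0.05  0.18] turn -0.0 q6 0.92
```

View pics/a6.png

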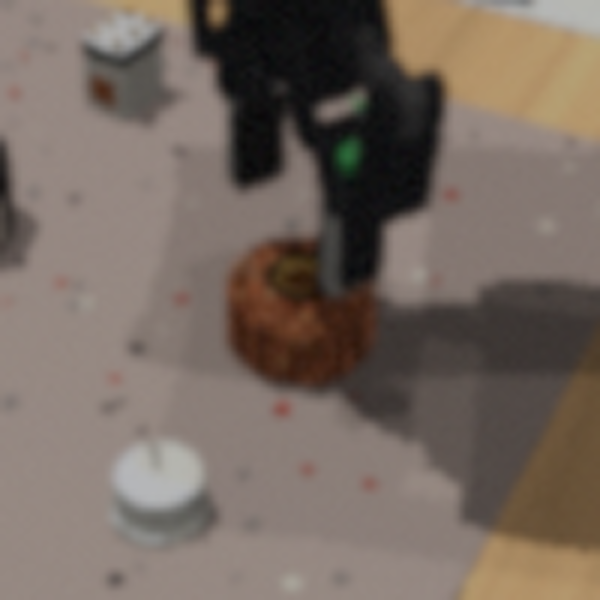

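Emit:
{"op": "move_arm", "data": {
  "targets": [0.7,0,0,0.3,0,0.7,0,0,0.6,0,0.7,0,0,0.8,0,0.7,0,0,0.8,0]
}}

```text
clock: 4.95
eef_pos: [441.7, 146.4, 3.1]
tcp_rot: [-3.141, 0.001, 0.966]
contact_force: [-0.1, 0.7, -0.3]
opening: 0.851
```

```bash
python3 -c "
from h import *
go(442.3,146,10,55.4)
f=r.grab_frame('side'); u=proj(f,(442,146,16))[0]; o=np.array([int(u[0])-50,int(u[1])-50])
im=cv2.resize(f['img'][o[1]:o[1]+100,o[0]:o[0]+100],(600,600),interpolation=2)
cv2.imwrite('pics/a7.png',im)"
```

```text
t 4.95 pos [441.7 146.4   3.1] yaw 55.4 open 0.851 | delta cm [-0.    0.07 -0.69] turn -0.0 q6 0.92
```

View pics/a7.png

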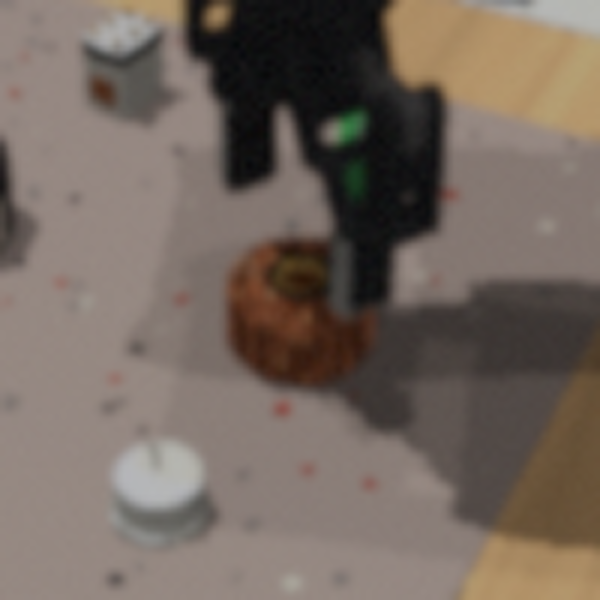

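Emit:
{"op": "move_arm", "data": {
  "targets": [0.8,0,0,0.3,0,0.8,0,0,0.6,0,0.8,0,0,0.9,0,0.8,0,0,1.0,0]
}}

```text
clock: 5.4
eef_pos: [441.8, 146.4, -6.8]
tcp_rot: [-3.141, 0.0, 0.966]
contact_force: [-0.8, 0.2, 0.3]
opening: 0.9
```

```bash
python3 -c "
from h import *
go(442.3,146,10,55.4)
f=r.grab_frame('side'); u=proj(f,(442,146,16))[0]; o=np.array([int(u[0])-50,int(u[1])-50])
im=cv2.resize(f['img'][o[1]:o[1]+100,o[0]:o[0]+100],(600,600),interpolation=2)
cv2.imwrite('pics/a8.png',im);print(r.sense()['contact_force'],r.sense()['joint_efforts'])"
```

```text
t 5.4 pos [441.8 146.4  -6.8] yaw 55.4 open 0.9 | delta cm [-0.01  0.06 -1.68] turn -0.0 q6 0.92
[-1.07480348  0.20318698 -0.14842343] [-1.36438093e-04 -5.01311159e+01 -1.87404191e+01  1.60504687e-04
 -9.82067519e-03 -3.03518516e-05]
```

View pics/a8.png

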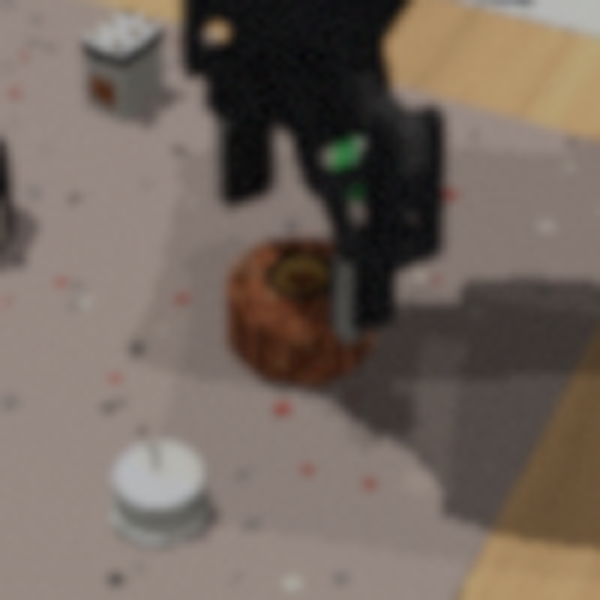

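Emit:
{"op": "move_arm", "data": {
  "targets": [0.8,0,0,0.3,0,0.8,0,0,0.6,0,0.8,0,0,0.9,0,0.8,0,0,0.9,0]
}}

```text
clock: 5.85
eef_pos: [441.8, 146.5, -15.8]
tcp_rot: [-3.141, 0.001, 0.966]
contact_force: [-0.4, 0.1, 0.3]
opening: 0.9
```

```bash
python3 -c "
from h import *
go(442.3,146,10,55.4)
f=r.grab_frame('side'); u=proj(f,(442,146,16))[0]; o=np.array([int(u[0])-50,int(u[1])-50])
im=cv2.resize(f['img'][o[1]:o[1]+100,o[0]:o[0]+100],(600,600),interpolation=2)
cv2.imwrite('pics/a9.png',im);print(r.sense()['contact_force'])"
```

```text
t 5.85 pos [441.8 146.5 -15.8] yaw 55.4 open 0.9 | delta cm [-0.01  0.07 -2.58] turn -0.0 q6 0.92
[-0.62285746 -0.53601572  0.23561169]
```

View pics/a9.png

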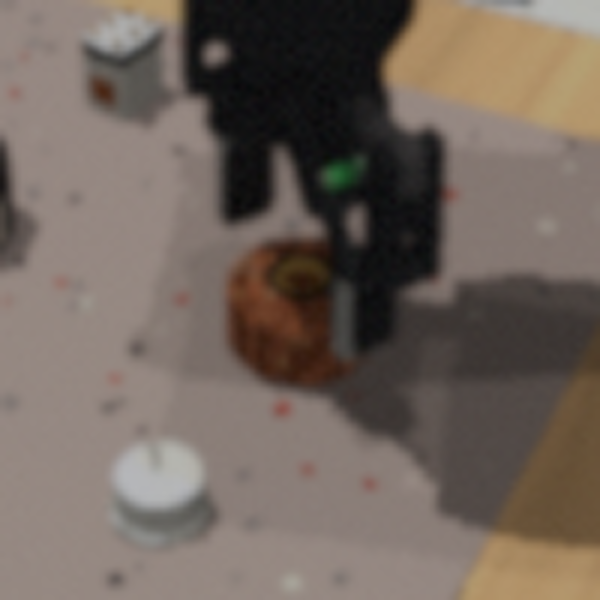

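Emit:
{"op": "move_arm", "data": {
  "targets": [0.8,0,0,0.4,0,0.3,0,0,0.4,0,0,0,0,0.4,0,0,0,0,0.4,0,0,0,0,0.4,0,0,0,0,0.4,0,0,0,0,0.4,0],
  "squeeze": 50
}}

```text
clock: 6.6
eef_pos: [442.2, 146.4, -18.9]
tcp_rot: [3.141, -0.0, 0.967]
contact_force: [-1.3, -1.8, 7.2]
opening: 0.536
```

```bash
python3 -c "
from h import *
go(442.3,146,10,55.4)
f=r.grab_frame('side'); u=proj(f,(442,146,16))[0]; o=np.array([int(u[0])-50,int(u[1])-50])
im=cv2.resize(f['img'][o[1]:o[1]+100,o[0]:o[0]+100],(600,600),interpolation=2)
cv2.imwrite('pics/a10.png',im);print(r.sense()['contact_force'])"
```

```text
t 6.6 pos [442.2 146.4 -18.9] yaw 55.4 open 0.536 | delta cm [-0.03  0.04 -2.89] turn -0.0 q6 0.92
[-2.62403659 -1.107179    7.04381567]
```

View pics/a10.png

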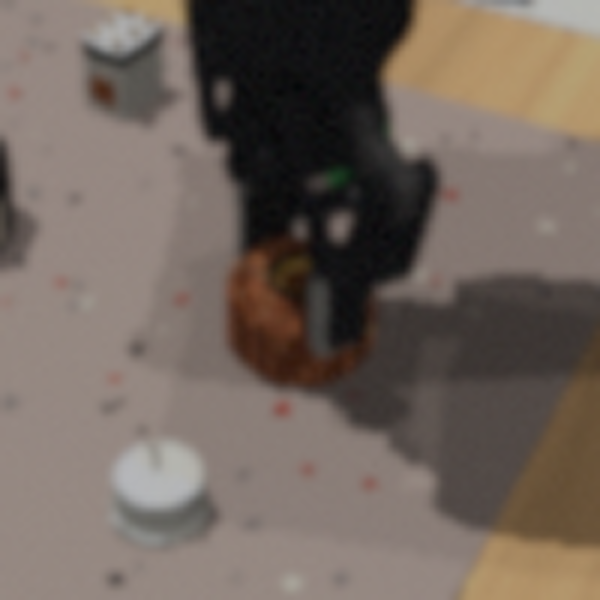

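Emit:
{"op": "move_arm", "data": {
  "targets": [-0.3,0,0,0,0,-0.3,0,0,0,0,-0.3,0,0,0,0],
  "squeeze": 50
}}

```text
clock: 6.95
eef_pos: [442.2, 146.5, -18.9]
tcp_rot: [3.141, -0.0, 0.967]
contact_force: [-1.7, -1.0, 6.8]
opening: 0.54
```

```bash
python3 -c "
from h import *
go(442.3,146,10,55.4)
s=r.sense();print(s['contact_force'],s['wrist_torque'])
f=r.grab_frame('side'); u=proj(f,(442,146,16))[0]; o=np.array([int(u[0])-50,int(u[1])-50])
im=cv2.resize(f['img'][o[1]:o[1]+100,o[0]:o[0]+100],(600,600),interpolation=2)
cv2.imwrite('pics/a11.png',im);print(r.sense()['contact_force'])"
```

```text
t 6.95 pos [442.2 146.5 -18.9] yaw 55.4 open 0.54 | delta cm [-0.03  0.04 -2.89] turn -0.0 q6 0.92
[-1.67055204 -0.9924632   6.82560465] [-0.33819925  0.1871036   0.0025281 ]
[-0.90589082 -1.28058222  8.25402153]
```

View pics/a11.png

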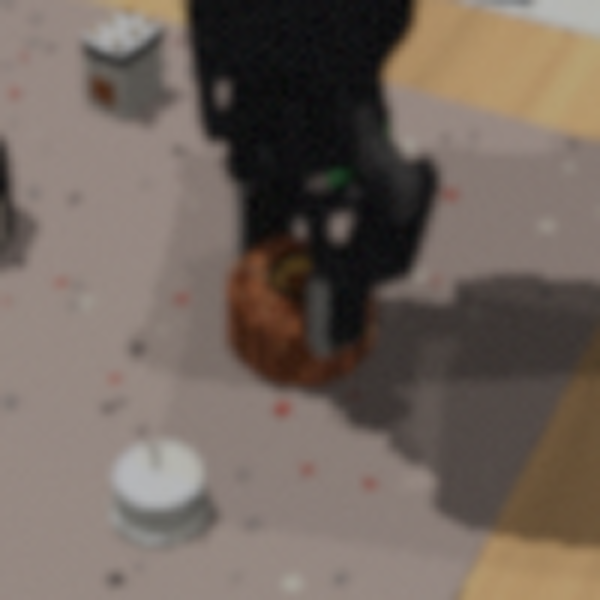

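Emit:
{"op": "move_arm", "data": {
  "targets": [-0.3,0,0,-0.3,0,-0.3,0,0,-0.8,0,-0.3,0,0,-1.3,0,-0.3,0,0,-1.5,0,-0.3,0,0,-1.5,0],
  "squeeze": 60
}}

```text
clock: 7.5
eef_pos: [442.3, 146.7, -4.0]
tcp_rot: [3.141, -0.001, 0.966]
contact_force: [0.0, -0.2, -2.2]
opening: 0.529
```

```bash
python3 -c "
from h import *
go(442.3,146,10,55.4)
s=r.sense();print(s['contact_force'],s['wrist_torque'])
f=r.grab_frame('side'); u=proj(f,(442,146,16))[0]; o=np.array([int(u[0])-50,int(u[1])-50])
im=cv2.resize(f['img'][o[1]:o[1]+100,o[0]:o[0]+100],(600,600),interpolation=2)
cv2.imwrite('pics/a12.png',im);print(r.sense()['contact_force'])"
```

```text
t 7.5 pos [442.3 146.7  -4. ] yaw 55.4 open 0.529 | delta cm [-0.05  0.04 -1.4 ] turn -0.0 q6 0.92
[ 0.03591682 -0.23110672 -2.16553073] [ 0.00823402 -0.0077176   0.04832571]
[ 0.69658005 -0.86097799 -4.09796757]
```

View pics/a12.png

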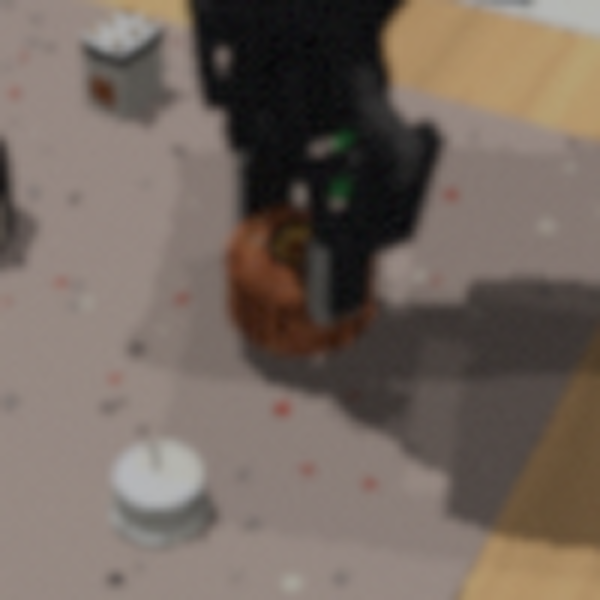

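```bash
python3 -c "
from h import *
go(614.5,-221.5,60,55.4)"
```

```text
t 7.55 pos [442.2 146.6  -4.2] yaw 55.4 open 0.53 | delta cm [-20.5   35.09  -6.42] turn -0.0 q6 0.92
```

Emit:
{"op": "move_arm", "data": {
  "targets": [-0.3,0,0,-3.2,0,-0.3,0,0,-6.4,0,-0.3,-2,3.5,-6.4,0,-0.3,-4,7,-6.4,0,-0.3,-6.5,11,-6.4,0,-0.3,-9,15,-6.4,0,-0.3,-11.5,19.5,-6.4,0,-0.3,-14,24,-6.4,0,-0.3,-16,27.5,-6.4,0,-0.3,-18,31,-6.4,0]
}}

```text
clock: 8.55
eef_pos: [595.2, -179.9, 59.1]
tcp_rot: [-3.141, 0.0, 0.966]
contact_force: [0.2, 0.3, -3.5]
opening: 0.531
```

```bash
python3 -c "
from h import *
go(614.5,-221.5,60,55.4)"
```

```text
t 8.55 pos [ 595.2 -179.9   59.1] yaw 55.3 open 0.531 | delta cm [-2.32  3.95 -0.09] turn -0.1 q6 0.31
```

Emit:
{"op": "move_arm", "data": {
  "targets": [-0.3,-1.2,2,0,0,-0.3,-2.2,3.8,0,0,-0.3,-2.3,3.9,0,0,-0.3,-2.3,3.9,0,0,-0.3,-2.3,3.9,0,0]
}}

```text
clock: 9.05
eef_pos: [613.0, -217.9, 59.1]
tcp_rot: [-3.14, 0.0, 0.967]
contact_force: [-0.1, -0.3, -3.5]
opening: 0.529
```

```bash
cat >> h.py <<'E'
def look(c,fn,half=60,pts=()):
    o=[]
    for n in("top","side"):
        f=r.grab_frame(n); u=proj(f,c)[0].astype(int); 
        im=cv2.copyMakeBorder(f["img"],100,100,100,100,cv2.BORDER_CONSTANT)[u[1]+100-half:u[1]+100+half,u[0]+100-half:u[0]+100+half]
        im=cv2.resize(im,(400,400),interpolation=cv2.INTER_CUBIC)
        for p in pts:
            q=(proj(f,p)[0]-u+half)*200/half; cv2.circle(im,(int(q[0]),int(q[1])),2,(0,0,255),-1)
        o.append(im)
    cv2.imwrite(fn,np.hstack(o))
E
python3 -c "
from h import *
go(614.5,-221.5,60,55.4)
t=np.linspace(0,6.283,24,endpoint=False)
look((615,-221,50),'pics/b1.png',60,[(614.5+36*np.cos(a),-221.5+36*np.sin(a),11) for a in t])"
```

```text
t 9.05 pos [ 613.  -217.9   59.1] yaw 55.4 open 0.529 | delta cm [-0.21  0.32 -0.09] turn -0.0 q6 0.26
```

View pics/b1.png

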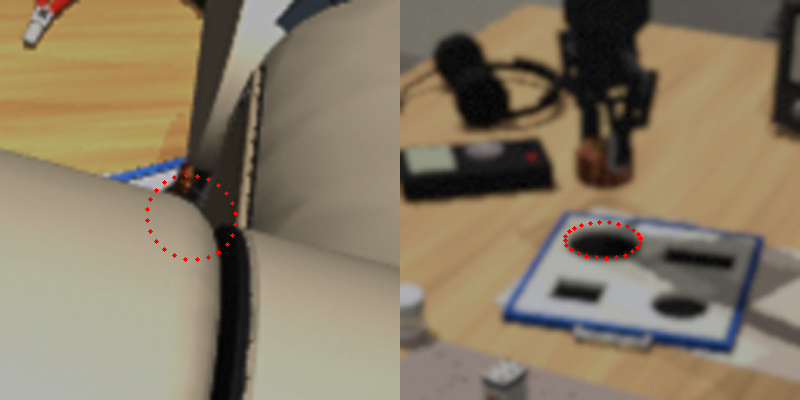

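Emit:
{"op": "move_arm", "data": {
  "targets": [-0.3,-0.2,0.3,0,0,-0.3,-0.2,0.3,2,0,-0.3,-0.2,0.3,4,0,-0.3,-0.2,0.3,5,0,-0.3,-0.2,0.3,5.3,0,-0.3,-0.2,0.3,5.3,0]
}}

```text
clock: 9.75
eef_pos: [615.2, -222.1, 6.5]
tcp_rot: [-3.141, 0.0, 0.967]
contact_force: [0.1, 0.2, -2.4]
opening: 0.53
```

```bash
python3 -c "
from h import *
go(614.5,-221.5,-16,55.4)
t=np.linspace(0,6.283,24,endpoint=False)
p=r.sense()['eef_pos']; u=p[2]+19
look((615,-221,30),'pics/b2.png',40,[(p[0]+27*np.cos(a),p[1]+27*np.sin(a),z) for a in t for z in (u,u+32)])"
```

```text
t 9.75 pos [ 615.2 -222.1    6.5] yaw 55.4 open 0.53 | delta cm [ 0.   -0.09  2.25] turn -0.0 q6 0.26
```

View pics/b2.png

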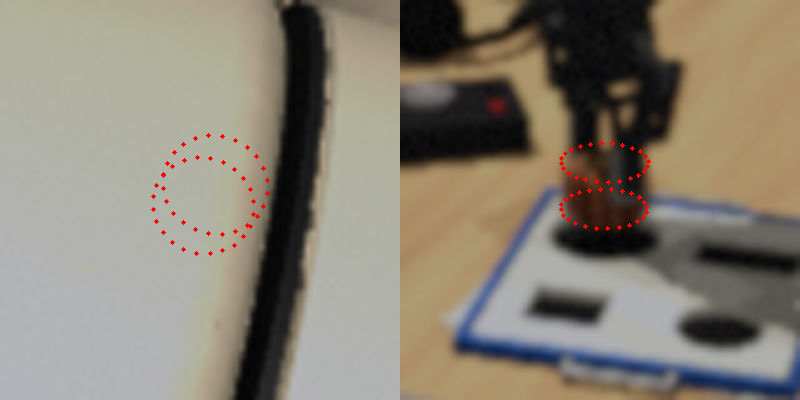

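Emit:
{"op": "move_arm", "data": {
  "targets": [-0.3,0,0,0.4,0,-0.3,0,0,0.8,0,-0.3,0,0,1.2,0,-0.3,0,0,1.2,0]
}}

```text
clock: 10.25
eef_pos: [614.8, -222.0, -6.1]
tcp_rot: [-3.141, 0.0, 0.966]
contact_force: [-0.9, -0.2, -2.6]
opening: 0.53
```

```bash
python3 -c "
from h import *
go(614.5,-221.5,-16,55.4)
print(r.sense()['contact_force'])
t=np.linspace(0,6.283,24,endpoint=False)
p=r.sense()['eef_pos']
look((615,-221,15),'pics/b3.png',30,[(614.5+36*np.cos(a),-221.5+36*np.sin(a),11) for a in t])"
```

```text
t 10.25 pos [ 614.8 -222.    -6.1] yaw 55.4 open 0.53 | delta cm [ 0.03 -0.05  0.99] turn -0.0 q6 0.26
[-0.90646331 -0.22362749 -2.62941324]
```

View pics/b3.png

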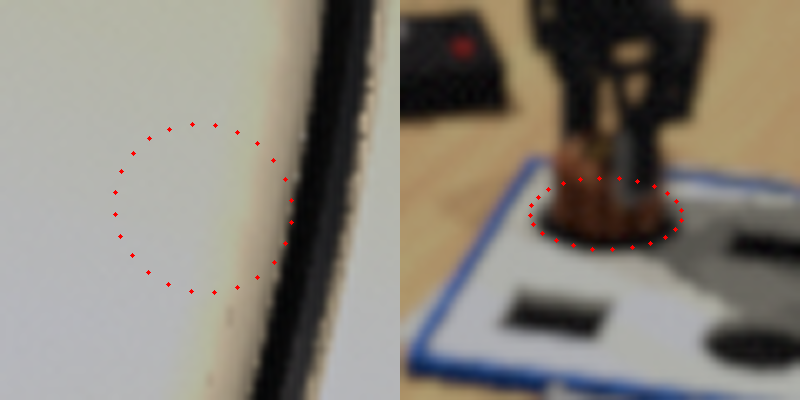

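Emit:
{"op": "move_arm", "data": {
  "targets": [-0.3,0,0,0.2,0,-0.3,0,0,0.4,0,-0.3,0,0,0.5,0,-0.3,0,0,0.5,0]
}}

```text
clock: 10.75
eef_pos: [615.1, -222.1, -10.6]
tcp_rot: [-3.141, 0.0, 0.966]
contact_force: [1.4, 0.4, -3.2]
opening: 0.536
```

```bash
python3 -c "
from h import *
go(614.5,-221.5,-16,55.4)
s=r.sense();print(s['contact_force'],s['wrist_torque'])"
```

```text
t 10.75 pos [ 615.1 -222.1  -10.6] yaw 55.4 open 0.536 | delta cm [ 0.02 -0.08  0.54] turn -0.0 q6 0.26
[ 1.38884376  0.39441504 -3.20996898] [ 0.00279944  0.00883926 -0.03240059]
```

Emit:
{"op": "move_arm", "data": {
  "targets": [-0.3,0,0,0.15,0,-0.3,0,0,0.3,0,-0.3,0,0,0.3,0]
}}

```text
clock: 11.05
eef_pos: [615.1, -222.1, -13.7]
tcp_rot: [-3.141, 0.0, 0.966]
contact_force: [0.2, 0.8, -2.9]
opening: 0.529
```

```bash
python3 -c "
from h import *
go(614.5,-221.5,-16,55.4)
s=r.sense();print(s['contact_force'],s['wrist_torque'])
look((615,-221,15),'pics/b4.png',30,[(614.5+36*np.cos(a),-221.5+36*np.sin(a),11) for a in np.linspace(0,6.28,24)])"
```

```text
t 11.05 pos [ 615.1 -222.1  -13.7] yaw 55.4 open 0.529 | delta cm [ 0.01 -0.08  0.23] turn -0.0 q6 0.26
[ 0.19966707  0.75112779 -2.90995046] [0.00090972 0.01558919 0.03350357]
```

View pics/b4.png

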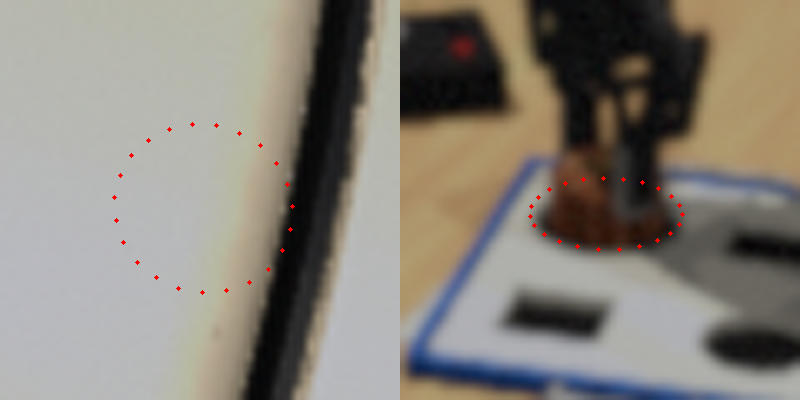

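Emit:
{"op": "move_arm", "data": {
  "targets": [-0.3,0,0,0.1,0,-0.3,0,0,0.25,0,-0.3,0,0,0.25,0]
}}

```text
clock: 11.45
eef_pos: [615.4, -222.2, -15.7]
tcp_rot: [3.141, -0.0, 0.966]
contact_force: [-0.4, 0.4, -0.6]
opening: 0.532
```

Emit:
{"op": "move_arm", "data": {
  "targets": [-0.3,0,0,0.1,0,-0.3,0,0,0.1,0]
}}

```text
clock: 11.65
eef_pos: [615.4, -222.2, -15.8]
tcp_rot: [3.141, -0.0, 0.966]
contact_force: [-4.0, 1.7, 10.3]
opening: 0.531
```

Emit:
{"op": "move_arm", "data": {
  "targets": [0.2,0,0,0,0,0.3,0,0,0,0,0.3,0,0,0,0,0.3,0,0,-1,0,0.3,0,0,-3,0,0.3,0,0,-6,0,0.3,0,0,-9,0,0.3,0,0,-10,0,0.3,0,0,-10,0]
}}

```text
clock: 12.55
eef_pos: [616.5, -222.6, 85.2]
tcp_rot: [3.138, -0.001, 0.966]
contact_force: [-1.0, -0.0, -0.4]
opening: 0.649
```

```bash
python3 -c "
from h import *
go(443,360.5,80,55.4)
look((615,-221,15),'pics/b5.png',30,[(614.5+36*np.cos(a),-221.5+36*np.sin(a),11) for a in np.linspace(0,6.28,24)])"
```

```text
t 12.55 pos [ 616.5 -222.6   85.2] yaw 55.4 open 0.649 | delta cm [ 38.13 -47.42   0.38] turn -0.0 q6 0.26
```

View pics/b5.png

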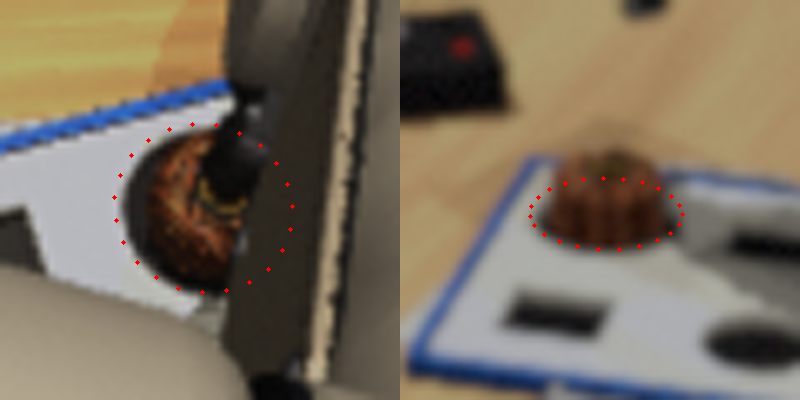

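Emit:
{"op": "move_arm", "data": {
  "targets": [0.3,38.1,-47.4,0,0,0.3,38.1,-47.4,0,0,0.3,38.1,-47.4,0,0,0.3,38.1,-47.4,0,0,0.3,38.1,-47.4,0,0,0.3,38.1,-47.4,0,0,0.3,38.1,-47.4,0,0,0.3,38.1,-47.4,0,0,0.3,38.1,-47.4,0,0,0.3,38.1,-47.4,0,0]
}}

```text
clock: 13.65
eef_pos: [470.6, 258.3, 81.6]
tcp_rot: [-3.141, 0.002, 0.966]
contact_force: [0.4, 0.2, 0.4]
opening: 0.651
```

```bash
python3 -c "
from h import *
go(443,360.5,60,55.4)"
```

```text
t 13.65 pos [470.6 258.3  81.6] yaw 55.4 open 0.651 | delta cm [ 6.84 -8.08  2.15] turn -0.0 q6 1.1
```

Emit:
{"op": "move_arm", "data": {
  "targets": [0.3,5.5,-6.5,0,0,0.3,5.5,-6.5,0,0,0.3,5.5,-6.5,0,0,0.3,5.5,-6.5,0,0]
}}

```text
clock: 14.05
eef_pos: [449.0, 339.1, 81.5]
tcp_rot: [-3.141, 0.003, 0.969]
contact_force: [-0.3, -0.9, 0.7]
opening: 0.649
```

```bash
python3 -c "
from h import *
go(443,360.5,-12,55.4)"
```

```text
t 14.05 pos [449.  339.1  81.5] yaw 55.5 open 0.649 | delta cm [ 1.45 -1.7   9.35] turn 0.1 q6 1.25
```

Emit:
{"op": "move_arm", "data": {
  "targets": [0.3,1.4,-1.7,0,0,0.3,1.4,-1.7,0,0,0.3,1.4,-1.7,1,0,0.3,1.4,-1.7,1.5,0,0.3,1.4,-1.7,1.5,0]
}}

```text
clock: 14.55
eef_pos: [443.7, 358.7, 66.6]
tcp_rot: [-3.141, 0.003, 0.965]
contact_force: [-0.0, 0.1, 0.5]
opening: 0.649
```

```bash
python3 -c "
from h import *
go(443,360.5,-12,55.4)
p=r.sense()['eef_pos']; 
look((443,360,50),'pics/c1.png',40,[(443,360.5,50),(443,360.5,0),(p[0],p[1],p[2]+30)])"
```

```text
t 14.55 pos [443.7 358.7  66.6] yaw 55.3 open 0.649 | delta cm [ 0.13 -0.15  7.86] turn -0.1 q6 1.28
```

View pics/c1.png

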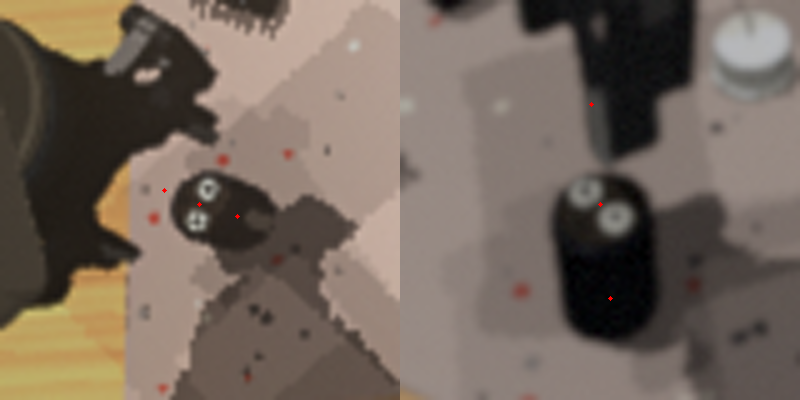

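Emit:
{"op": "move_arm", "data": {
  "targets": [0.3,0.1,-0.15,2,0,0.3,0.1,-0.15,4,0,0.3,0.1,-0.15,6,0,0.3,0.1,-0.15,7.5,0,0.3,0.1,-0.15,7.8,0,0.3,0.1,-0.15,7.8,0]
}}

```text
clock: 15.25
eef_pos: [443.6, 361.9, -10.1]
tcp_rot: [-3.141, 0.001, 0.966]
contact_force: [-0.2, -0.2, 0.2]
opening: 0.649
```

```bash
python3 -c "
from h import *
go(443,360.5,-12,55.4)
print(r.sense()['contact_force'])
look((443,360,30),'pics/c2.png',40)"
```

```text
t 15.25 pos [443.6 361.9 -10.1] yaw 55.4 open 0.649 | delta cm [-0.15  0.03  0.19] turn -0.0 q6 1.29
[-0.20573066 -0.19981483  0.17012078]
```

View pics/c2.png

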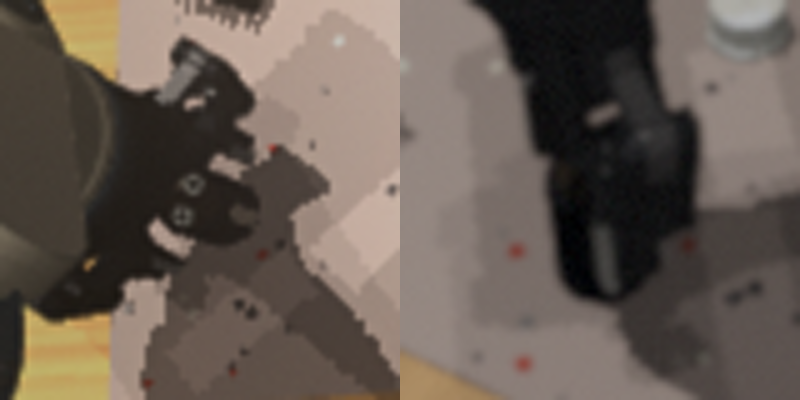

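Emit:
{"op": "move_arm", "data": {
  "targets": [0,0,0,0,0,-0.3,0,0,0,0,-0.6,0,0,0,0,-0.8,0,0,0,0,-0.8,0,0,0,0,-0.8,0,0,0,0,-0.8,0,0,0,0],
  "squeeze": 35
}}

```text
clock: 16.05
eef_pos: [444.2, 362.5, -9.0]
tcp_rot: [3.141, -0.001, 0.967]
contact_force: [-1.6, -0.9, 5.6]
opening: 0.4
```

```bash
python3 -c "
from h import *
go(443,360.5,-12,55.4)
print(r.sense()['contact_force'])
look((443,360,30),'pics/c3.png',40)"
```

```text
t 16.05 pos [444.2 362.5  -9. ] yaw 55.4 open 0.4 | delta cm [-0.24  0.02  0.3 ] turn -0.0 q6 1.29
[-1.61935972 -0.88313874  5.63174987]
```

View pics/c3.png

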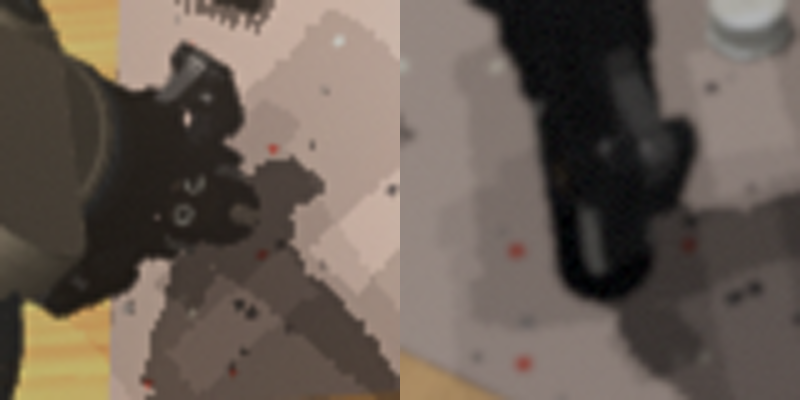

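```bash
python3 -c "
from h import *
go(506.8,-146.8,70,55.4)"
```

```text
t 16.15 pos [444.2 362.5  -8.9] yaw 55.4 open 0.397 | delta cm [-38.35  34.09  -7.93] turn -0.0 q6 1.29
```

Emit:
{"op": "move_arm", "data": {
  "targets": [-0.8,0,0,-1.5,0,-0.8,0,0,-4.5,0,-0.8,0,0,-7.9,0,-0.8,-2,1.8,-7.9,0,-0.8,-5,4.5,-7.9,0,-0.8,-8,7.1,-7.9,0,-0.8,-11.2,10,-7.9,0,-0.8,-14.5,12.9,-7.9,0,-0.8,-17.8,15.8,-7.9,0,-0.8,-21,18.7,-7.9,0]
}}

```text
clock: 17.15
eef_pos: [478.3, 81.4, 70.2]
tcp_rot: [3.141, -0.001, 0.967]
contact_force: [0.7, -0.3, -0.2]
opening: 0.397
```

```bash
python3 -c "
from h import *
go(506.8,-146.8,70,55.4)
print(r.sense()['contact_force'])"
```

```text
t 17.15 pos [478.3  81.4  70.2] yaw 55.4 open 0.397 | delta cm [-1.716e+01  1.531e+01  1.000e-02] turn -0.0 q6 0.77
[ 0.73629059 -0.32668071 -0.21987469]
```

Emit:
{"op": "move_arm", "data": {
  "targets": [-0.8,-3.2,2.9,0,0,-0.8,-6.4,5.7,0,0,-0.8,-9.6,8.6,0,0,-0.8,-12.8,11.4,0,0,-0.8,-15.5,13.8,0,0,-0.8,-17.1,15.3,0,0,-0.8,-17.1,15.3,0,0,-0.8,-17.1,15.3,0,0,-0.8,-17.1,15.3,0,0]
}}

```text
clock: 18.05
eef_pos: [506.6, -143.8, 69.4]
tcp_rot: [-3.141, -0.0, 0.967]
contact_force: [0.1, -0.3, -0.6]
opening: 0.396
```

```bash
python3 -c "
from h import *
go(506.8,-146.8,-6,55.4)
print(r.sense()['contact_force'])
look((506,-148,60),'pics/c4.png',40,[(506+26*np.cos(a),-148+26*np.sin(a),11) for a in np.linspace(0,6.28,24)])"
```

```text
t 18.05 pos [ 506.6 -143.8   69.4] yaw 55.4 open 0.396 | delta cm [-0.24  0.19  7.54] turn 0.0 q6 0.32
[ 0.0679513  -0.27423172 -0.57280251]
```

View pics/c4.png

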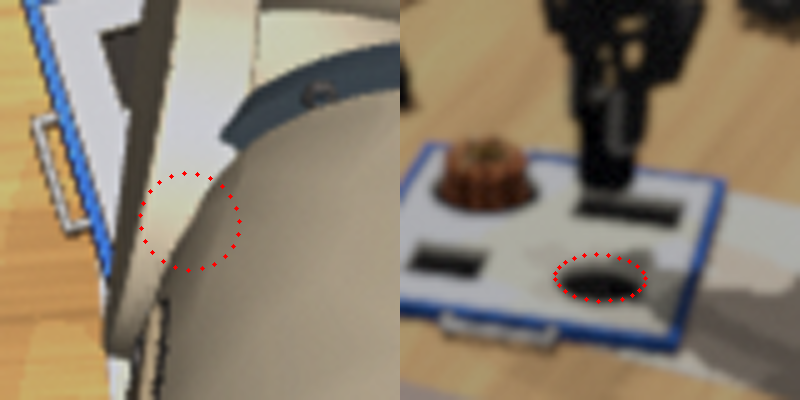

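Emit:
{"op": "move_arm", "data": {
  "targets": [-0.8,-0.2,0.2,0,0,-0.8,-0.2,0.2,2,0,-0.8,-0.2,0.2,4,0,-0.8,-0.2,0.2,5.5,0,-0.8,-0.2,0.2,5.8,0,-0.8,-0.2,0.2,5.8,0]
}}

```text
clock: 18.75
eef_pos: [507.2, -147.1, 10.8]
tcp_rot: [-3.141, 0.0, 0.967]
contact_force: [0.6, 0.2, -1.0]
opening: 0.394
```

```bash
python3 -c "
from h import *
go(506.8,-146.8,-6,55.4)
print(r.sense()['contact_force'])
look((506,-148,30),'pics/c5.png',30,[(506+26*np.cos(a),-148+26*np.sin(a),11) for a in np.linspace(0,6.28,24)])"
```

```text
t 18.75 pos [ 507.2 -147.1   10.8] yaw 55.4 open 0.394 | delta cm [ 0.   -0.05  1.68] turn 0.0 q6 0.32
[ 0.63685768  0.16917558 -0.96882086]
```

View pics/c5.png

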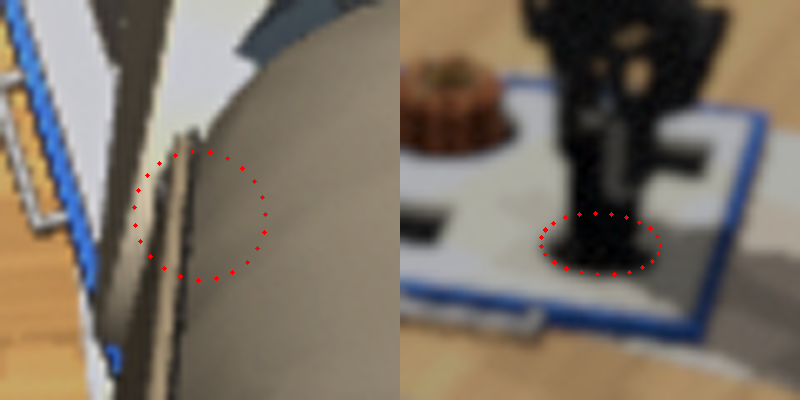

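Emit:
{"op": "move_arm", "data": {
  "targets": [-0.8,0,0,0.4,0,-0.8,0,0,0.8,0,-0.8,0,0,1.2,0,-0.8,0,0,1.4,0,-0.8,0,0,1.4,0]
}}

```text
clock: 19.35
eef_pos: [507.1, -147.3, -3.3]
tcp_rot: [-3.141, 0.0, 0.966]
contact_force: [-0.0, 0.3, -1.7]
opening: 0.4
```

```bash
python3 -c "
from h import *
go(506.8,-146.8,-6,55.4)
print(r.sense()['contact_force'],r.sense()['wrist_torque'])"
```

```text
t 19.35 pos [ 507.1 -147.3   -3.3] yaw 55.4 open 0.4 | delta cm [ 0.03 -0.05  0.27] turn -0.0 q6 0.32
[-0.03088266  0.28823446 -1.69698489] [ 0.03474203  0.00568641 -0.03771103]
```

Emit:
{"op": "move_arm", "data": {
  "targets": [-0.8,0,0,0.1,0,-0.8,0,0,0.2,0,-0.8,0,0,0.3,0,-0.8,0,0,0.3,0]
}}

```text
clock: 19.75
eef_pos: [507.5, -147.4, -5.9]
tcp_rot: [3.141, -0.0, 0.967]
contact_force: [-0.7, -0.7, -0.6]
opening: 0.396
```

Emit:
{"op": "move_arm", "data": {
  "targets": [-0.8,0,0,0.1,0,-0.8,0,0,0.15,0,-0.8,0,0,0.15,0]
}}

```text
clock: 20.05
eef_pos: [507.5, -147.4, -6.0]
tcp_rot: [3.141, -0.0, 0.966]
contact_force: [-4.3, 1.3, 19.6]
opening: 0.399
```

Emit:
{"op": "move_arm", "data": {
  "targets": [-0.8,0,0,-0.1,0,-0.1,0,0,-0.1,0,0.1,0,0,-0.1,0,0.1,0,0,-0.1,0,0.1,0,0,-2,0,0.1,0,0,-5,0,0.1,0,0,-9,0,0.1,0,0,-9,0]
}}

```text
clock: 20.85
eef_pos: [510.7, -148.4, 86.9]
tcp_rot: [3.135, -0.002, 0.966]
contact_force: [1.2, -0.0, 0.1]
opening: 0.552
```

```bash
python3 -c "
from h import *
go(569,363.4,85,69.4)
look((506,-148,30),'pics/c6.png',40,[(506+26*np.cos(a),-148+26*np.sin(a),11) for a in np.linspace(0,6.28,24)])"
```

```text
t 20.85 pos [ 510.7 -148.4   86.9] yaw 55.4 open 0.552 | delta cm [ 45.43 -24.28   0.12] turn -14.0 q6 0.32
```

View pics/c6.png

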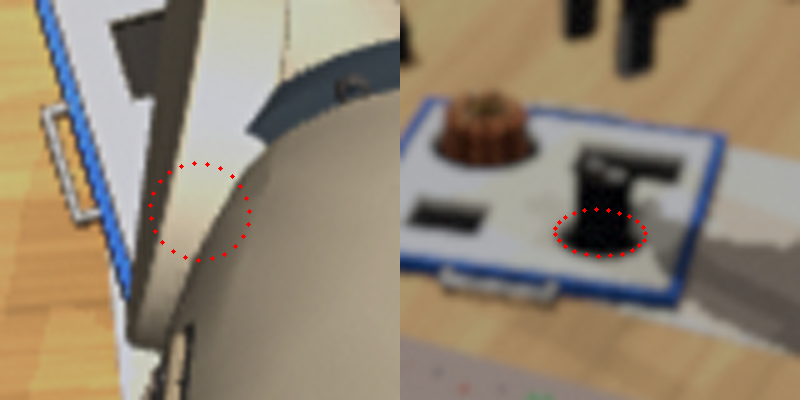

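Emit:
{"op": "move_arm", "data": {
  "targets": [0.1,45.4,-24.3,0,-14,0.1,45.4,-24.3,0,-14,0.1,45.4,-24.3,0,-14,0.1,45.4,-24.3,0,-14,0.1,45.4,-24.3,0,-14,0.1,45.4,-24.3,0,-14,0.1,45.4,-24.3,0,-14,0.1,45.4,-24.3,0,-14,0.1,45.4,-24.3,0,-14,0.1,45.4,-24.3,0,-14]
}}

```text
clock: 21.95
eef_pos: [562.6, 350.9, 80.4]
tcp_rot: [-3.14, 0.002, 1.211]
contact_force: [0.7, 0.3, 0.6]
opening: 0.551
```

```bash
python3 -c "
from h import *
go(569,363.4,60,69.4)"
```

```text
t 21.95 pos [562.6 350.9  80.4] yaw 69.4 open 0.551 | delta cm [1.4  0.17 2.04] turn -0.0 q6 0.92
```

Emit:
{"op": "move_arm", "data": {
  "targets": [0.1,0,0,1,0,0.1,0,0,2,0,0.1,0,0,2,0,0.1,0,0,2,0]
}}

```text
clock: 22.35
eef_pos: [563.0, 347.5, 61.4]
tcp_rot: [-3.14, 0.002, 1.209]
contact_force: [0.5, -0.2, -0.1]
opening: 0.549
```

```bash
python3 -c "
from h import *
go(569,363.4,-11,69.4)
p=r.sense()['eef_pos']
look((569,363,40),'pics/d1.png',40,[(p[0],p[1],p[2]+30),(569,363.4,40)])"
```

```text
t 22.35 pos [563.  347.5  61.4] yaw 69.3 open 0.549 | delta cm [1.71 0.01 7.24] turn -0.1 q6 0.91
```

View pics/d1.png

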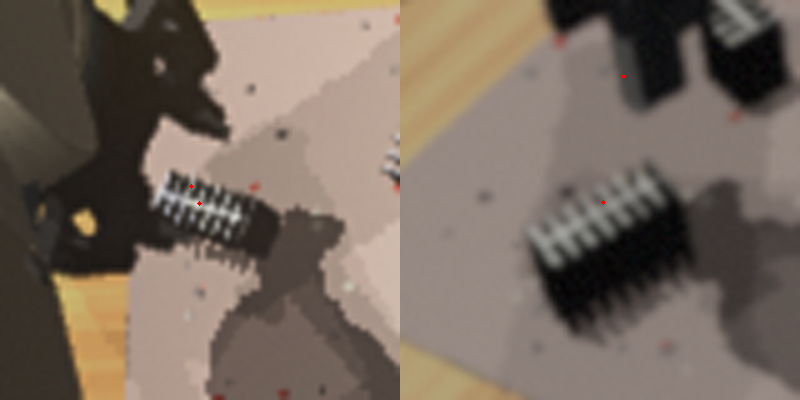

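Emit:
{"op": "move_arm", "data": {
  "targets": [0.1,1.0,0,0,0,0.1,1.7,0,0,0,0.1,1.7,0,2,0,0.1,1.7,0,4,0,0.1,1.7,0,5.5,0,0.1,1.7,0,7,0,0.1,1.7,0,7,0,0.1,1.7,0,7,0]
}}

```text
clock: 23.25
eef_pos: [569.8, 365.4, -7.4]
tcp_rot: [-3.141, 0.0, 1.211]
contact_force: [-0.5, 0.7, -0.2]
opening: 0.55
```

```bash
python3 -c "
from h import *
go(569,363.4,-11,69.4)
print(r.sense()['contact_force'])
look((569,363,30),'pics/d2.png',40)"
```

```text
t 23.25 pos [569.8 365.4  -7.4] yaw 69.4 open 0.55 | delta cm [-0.22 -0.    0.36] turn -0.0 q6 0.93
[-0.49116419  0.6840063  -0.24928595]
```

View pics/d2.png

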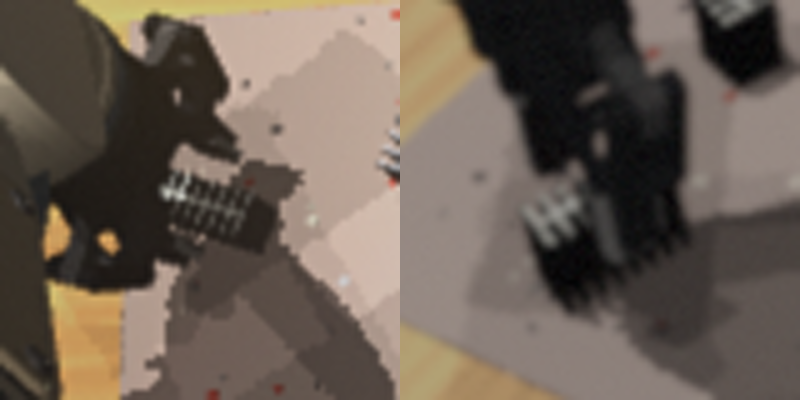

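Emit:
{"op": "move_arm", "data": {
  "targets": [0.1,-0.2,0,0.2,0,-0.2,-0.2,0,0.3,0,-0.5,-0.2,0,0.3,0,-0.9,-0.2,0,0.3,0,-0.9,-0.2,0,0.3,0,-0.9,-0.2,0,0.3,0,-0.9,-0.2,0,0.3,0,-0.9,-0.2,0,0.3,0]
}}

```text
clock: 24.15
eef_pos: [569.1, 363.4, -10.1]
tcp_rot: [3.142, -0.0, 1.211]
contact_force: [-2.3, -2.0, 4.9]
opening: 0.282
```

```bash
python3 -c "
from h import *
go(524,-238,70,10.4)
print(r.sense()['contact_force'])
look((569,363,30),'pics/d3.png',40,[(569,363.4,40)])"
```

```text
t 24.15 pos [569.1 363.4 -10.1] yaw 69.4 open 0.282 | delta cm [-57.88  16.97  -8.01] turn 59.0 q6 0.93
[-2.29775445 -2.0320872   4.88087156]
```

View pics/d3.png

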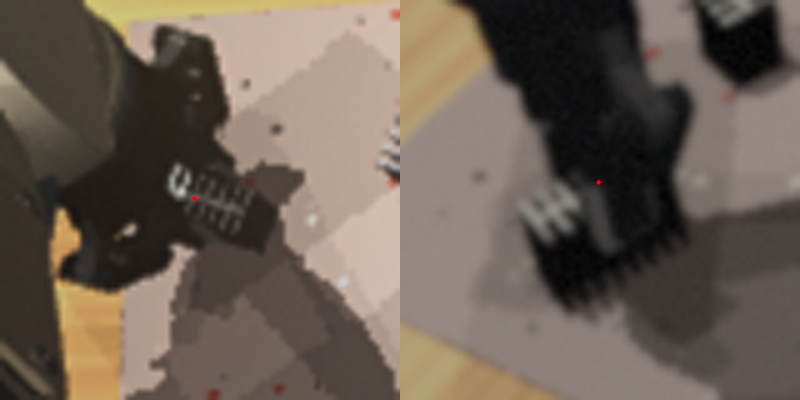

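Emit:
{"op": "move_arm", "data": {
  "targets": [-0.9,0,0,-1.5,0,-0.9,0,0,-4.5,0,-0.9,0,0,-8,0,-0.9,-3,0.9,-8,0,-0.9,-7,2,-8,5,-0.9,-11,3.2,-8,13,-0.9,-15.5,4.5,-8,21,-0.9,-20,5.9,-8,29,-0.9,-24.5,7.2,-8,37,-0.9,-29,8.5,-8,45]
}}

```text
clock: 25.25
eef_pos: [546.5, 60.5, 70.5]
tcp_rot: [3.141, -0.001, 0.42]
contact_force: [0.5, 0.7, -0.2]
opening: 0.283
```

```bash
python3 -c "
from h import *
go(524,-238,70,10.4)
print(r.sense()['contact_force'])"
```

```text
t 25.25 pos [546.5  60.5  70.5] yaw 24.1 open 0.283 | delta cm [-14.22  26.34   0.04] turn 13.7 q6 1.26
[ 0.5401876   0.65834477 -0.2232247 ]
```

Emit:
{"op": "move_arm", "data": {
  "targets": [-0.9,-2.3,4.2,0,5,-0.9,-4.6,8.5,0,10,-0.9,-7,12.9,0,13.7,-0.9,-9.4,17.3,0,13.7,-0.9,-11.8,21.7,0,13.7,-0.9,-13.5,25,0,13.7,-0.9,-14.2,26.3,0,13.7,-0.9,-14.2,26.3,0,13.7,-0.9,-14.2,26.3,0,13.7]
}}

```text
clock: 26.15
eef_pos: [525.6, -235.4, 69.8]
tcp_rot: [-3.141, -0.0, 0.186]
contact_force: [-0.9, 0.1, -0.4]
opening: 0.284
```

```bash
python3 -c "
from h import *
go(524,-238,-7,10.4)
print(r.sense()['contact_force'])
c,s=np.cos(.1815),np.sin(.1815)
look((524,-238,60),'pics/d4.png',40,[(524+a*c-b*s,-238+a*s+b*c,11) for a in (-34,-17,0,17,34) for b in (-21.5,21.5)])"
```

```text
t 26.15 pos [ 525.6 -235.4   69.8] yaw 10.6 open 0.284 | delta cm [-0.2   0.23  7.68] turn 0.2 q6 0.96
[-0.91132429  0.13496026 -0.37202717]
```

View pics/d4.png

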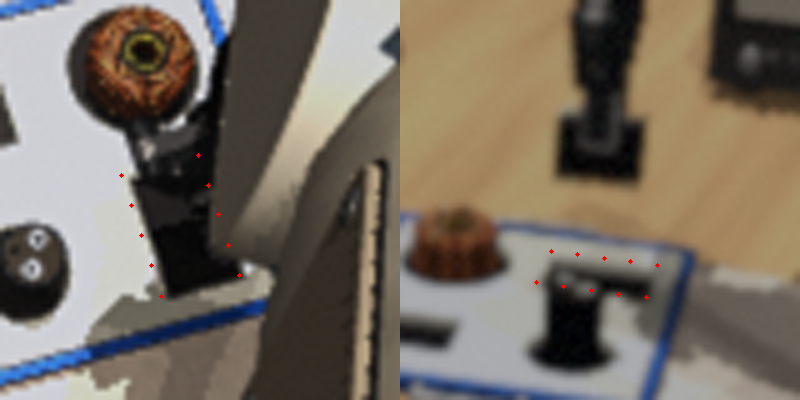

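Emit:
{"op": "move_arm", "data": {
  "targets": [-0.9,-0.2,0.2,0,0,-0.9,-0.2,0.2,2,0,-0.9,-0.2,0.2,4,0,-0.9,-0.2,0.2,5.5,0,-0.9,-0.2,0.2,6,0,-0.9,-0.2,0.2,6,0]
}}

```text
clock: 26.85
eef_pos: [523.6, -237.9, 8.9]
tcp_rot: [-3.141, 0.001, 0.187]
contact_force: [0.1, 0.7, -0.1]
opening: 0.277
```

```bash
python3 -c "
from h import *
go(524,-238,-7,10.4)
print(r.sense()['contact_force'])
c,s=np.cos(.1815),np.sin(.1815)
look((524,-238,30),'pics/d5.png',30,[(524+a*c-b*s,-238+a*s+b*c,11) for a in (-34,-17,0,17,34) for b in (-21.5,21.5)])"
```

```text
t 26.85 pos [ 523.6 -237.9    8.9] yaw 10.7 open 0.277 | delta cm [0.04 0.02 1.59] turn 0.3 q6 0.95
[ 0.09480038  0.72128186 -0.06334466]
```

View pics/d5.png

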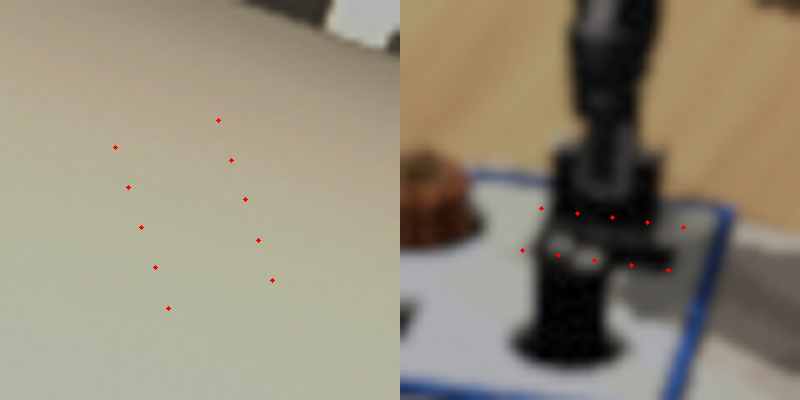

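Emit:
{"op": "move_arm", "data": {
  "targets": [-0.9,0,0,0.4,0,-0.9,0,0,0.8,0,-0.9,0,0,1.2,0,-0.9,0,0,1.3,0,-0.9,0,0,1.3,0]
}}

```text
clock: 27.45
eef_pos: [523.8, -238.3, -3.7]
tcp_rot: [-3.141, 0.0, 0.186]
contact_force: [-0.3, 0.4, -0.6]
opening: 0.284
```

Emit:
{"op": "move_arm", "data": {
  "targets": [-0.9,0,0,0.1,0,-0.9,0,0,0.2,0,-0.9,0,0,0.3,0,-0.9,0,0,0.35,0,-0.9,0,0,0.35,0]
}}

```text
clock: 27.95
eef_pos: [524.0, -238.4, -7.0]
tcp_rot: [-3.142, 0.0, 0.186]
contact_force: [-0.8, 0.6, -1.4]
opening: 0.285
```

Emit:
{"op": "move_arm", "data": {
  "targets": [-0.9,0,0,0.1,0,-0.9,0,0,0.1,0]
}}

```text
clock: 28.15
eef_pos: [524.1, -238.4, -7.2]
tcp_rot: [3.142, -0.0, 0.186]
contact_force: [-3.4, 1.1, 8.5]
opening: 0.282
```

Emit:
{"op": "move_arm", "data": {
  "targets": [-0.5,0,0,0,0,-0.2,0,0,0,0,-0.15,0,0,0,0,-0.15,0,0,0,0,-0.15,0,0,-1,0,-0.15,0,0,-4,0,-0.15,0,0,-9,0,-0.15,0,0,-9,0]
}}

```text
clock: 28.95
eef_pos: [528.0, -240.2, 88.5]
tcp_rot: [3.136, -0.008, 0.186]
contact_force: [-0.3, -0.6, 0.5]
opening: 0.426
```

```bash
python3 -c "
from h import *
go(574.3,41,80,80.5)
c,s=np.cos(.1815),np.sin(.1815)
look((524,-238,30),'pics/d6.png',40,[(524+a*c-b*s,-238+a*s+b*c,11) for a in (-34,-17,0,17,34) for b in (-21.5,21.5)])"
```

```text
t 28.95 pos [ 528.  -240.2   88.5] yaw 10.7 open 0.426 | delta cm [  9.75 -26.78   0.78] turn -69.8 q6 0.95
```

View pics/d6.png

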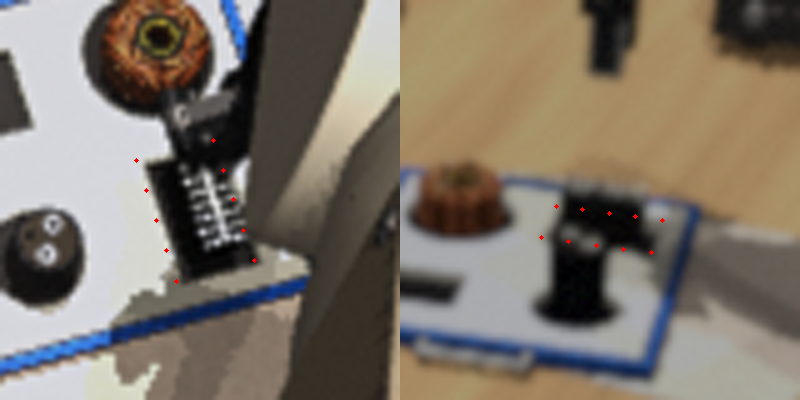

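Emit:
{"op": "move_arm", "data": {
  "targets": [0,9.7,-26.8,0,-69.8,0,9.7,-26.8,0,-69.8,0,9.7,-26.8,0,-69.8,0,9.7,-26.8,0,-69.8,0,9.7,-26.8,0,-69.8,0,9.7,-26.8,0,-69.8,0,9.7,-26.8,0,-69.8,0,9.7,-26.8,0,-69.8,0,9.7,-26.8,0,-69.8,0,9.7,-26.8,0,-69.8]
}}

```text
clock: 30.05
eef_pos: [569.0, 42.8, 81.3]
tcp_rot: [-3.14, 0.0, 1.401]
contact_force: [-0.2, -1.3, 0.7]
opening: 0.5
```

```bash
python3 -c "
from h import *
go(574.3,41,55,80.5)"
```

```text
t 30.05 pos [569.   42.8  81.3] yaw 80.3 open 0.5 | delta cm [-0.08  0.56  2.63] turn -0.2 q6 0.24
```

Emit:
{"op": "move_arm", "data": {
  "targets": [0,-0.1,0.5,1,0,0,-0.1,0.5,2,0,0,-0.1,0.5,2.2,0,0,-0.1,0.5,2.2,0]
}}

```text
clock: 30.45
eef_pos: [573.7, 40.8, 59.0]
tcp_rot: [-3.14, 0.0, 1.403]
contact_force: [0.5, 0.4, 0.1]
opening: 0.498
```

```bash
python3 -c "
from h import *
go(574.3,41,-13,80.5)
p=r.sense()['eef_pos']
look((574,41,36),'pics/e1.png',30,[(p[0],p[1],p[2]+30),(574.3,41,36)])"
```

```text
t 30.45 pos [573.7  40.8  59. ] yaw 80.4 open 0.498 | delta cm [0.03 0.07 7.2 ] turn -0.1 q6 0.24
```

View pics/e1.png

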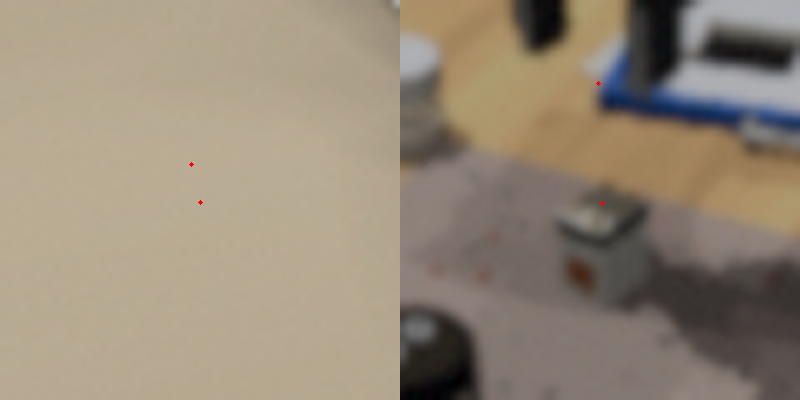

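Emit:
{"op": "move_arm", "data": {
  "targets": [0,0,0.1,2,0,0,0,0.1,4,0,0,0,0.1,5.5,0,0,0,0.1,7,0,0,0,0.1,7,0]
}}

```text
clock: 31.05
eef_pos: [574.1, 40.9, -11.7]
tcp_rot: [-3.139, 0.001, 1.404]
contact_force: [-0.1, 0.5, -0.1]
opening: 0.497
```

```bash
python3 -c "
from h import *
go(574.3,41,-13,80.5)
print(r.sense()['contact_force'])
look((574,41,20),'pics/e2.png',30)"
```

```text
t 31.05 pos [574.1  40.9 -11.7] yaw 80.5 open 0.497 | delta cm [0.02 0.02 0.13] turn -0.0 q6 0.23
[-0.13620342  0.46226901 -0.14499598]
```

View pics/e2.png

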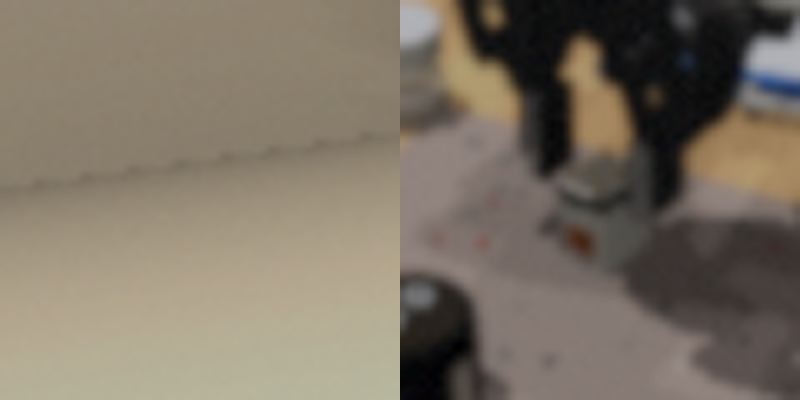

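Emit:
{"op": "move_arm", "data": {
  "targets": [0,0,0,0.2,0,-0.3,0,0,0.3,0,-0.6,0,0,0.3,0,-0.9,0,0,0.3,0,-0.9,0,0,0.3,0,-0.9,0,0,0.3,0,-0.9,0,0,0.3,0],
  "squeeze": 30
}}

```text
clock: 31.85
eef_pos: [575.8, 41.0, -12.5]
tcp_rot: [3.141, -0.0, 1.405]
contact_force: [-0.7, -0.5, 5.6]
opening: 0.25
```

```bash
python3 -c "
from h import *
go(597,-131.5,70,10.4)
print(r.sense()['contact_force'])
look((574,41,20),'pics/e3.png',30)"
```

```text
t 31.85 pos [575.8  41.  -12.5] yaw 80.5 open 0.25 | delta cm [-16.66   4.95  -8.24] turn 70.1 q6 0.23
[-0.72389367 -0.51323381  5.55618739]
```

View pics/e3.png

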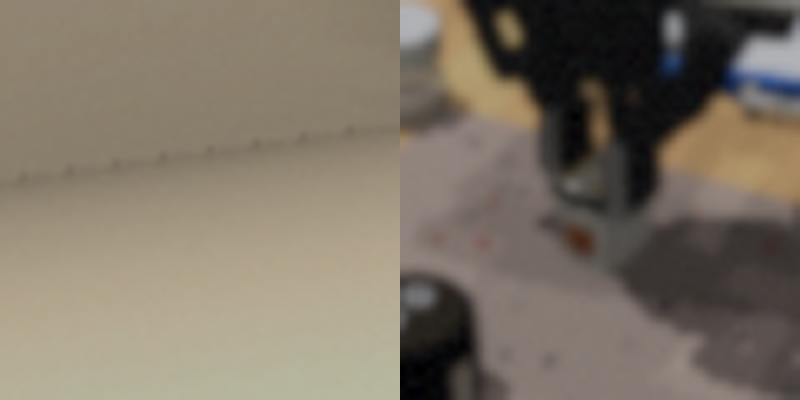

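Emit:
{"op": "move_arm", "data": {
  "targets": [-0.9,0,0,-1.5,0,-0.9,0,0,-4.5,0,-0.9,0,0,-8,0,-0.9,-2,0.6,-8.2,8,-0.9,-5,1.5,-8.2,16,-0.9,-8,2.4,-8.2,24,-0.9,-11,3.3,-8.2,32,-0.9,-13.5,4,-8.2,40,-0.9,-15.5,4.6,-8.2,48,-0.9,-16.6,4.9,-8.2,56]
}}

```text
clock: 32.95
eef_pos: [596.5, -132.7, 70.0]
tcp_rot: [3.141, -0.0, 0.42]
contact_force: [0.5, 0.4, -1.0]
opening: 0.245
```

Emit:
{"op": "move_arm", "data": {
  "targets": [-0.9,0,0,0,8,-0.9,0,0,0,14,-0.9,0,0,0,14,-0.9,0,0,0,14]
}}

```text
clock: 33.35
eef_pos: [596.3, -130.8, 69.6]
tcp_rot: [3.141, -0.0, 0.186]
contact_force: [0.0, -0.5, 0.6]
opening: 0.247
```

```bash
python3 -c "
from h import *
go(597,-131.5,-9.5,10.4)
print(r.sense()['contact_force'])
c,s=np.cos(.1815),np.sin(.1815)
look((597,-131,50),'pics/e4.png',40,[(597+a*c-b*s,-131.5+a*s+b*c,11) for a in (-23,-11,0,11,23) for b in (-20,20)])"
```

```text
t 33.35 pos [ 596.3 -130.8   69.6] yaw 10.7 open 0.247 | delta cm [0.05 0.08 7.91] turn 0.3 q6 1.17
[ 0.03800511 -0.48024754  0.58998157]
```

View pics/e4.png

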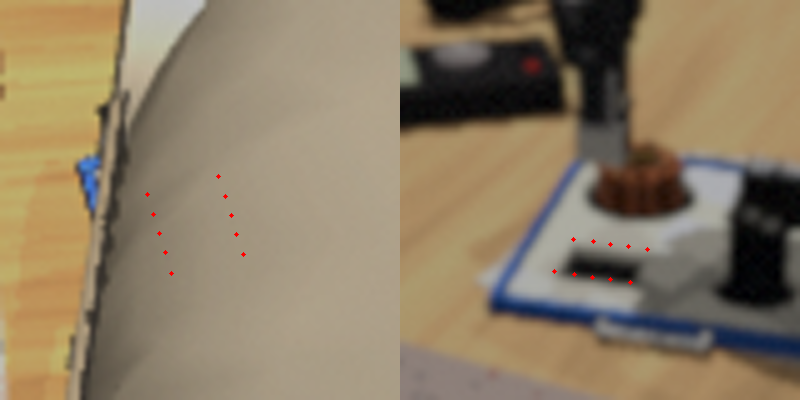

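Emit:
{"op": "move_arm", "data": {
  "targets": [-0.9,0,0.1,1,0,-0.9,0,0.1,3,0,-0.9,0,0.1,5,0,-0.9,0,0.1,6.2,0,-0.9,0,0.1,6.4,0,-0.9,0,0.1,6.4,0]
}}

```text
clock: 34.05
eef_pos: [596.3, -131.8, 4.7]
tcp_rot: [-3.141, 0.001, 0.183]
contact_force: [0.6, -0.2, 0.4]
opening: 0.243
```

```bash
python3 -c "
from h import *
go(597,-131.5,-9.5,10.4)
print(r.sense()['contact_force'])
c,s=np.cos(.1815),np.sin(.1815)
look((597,-131,30),'pics/e5.png',30,[(597+a*c-b*s,-131.5+a*s+b*c,11) for a in (-23,-11,0,11,23) for b in (-20,20)])"
```

```text
t 34.05 pos [ 596.3 -131.8    4.7] yaw 10.5 open 0.243 | delta cm [ 0.07 -0.01  1.42] turn 0.1 q6 1.17
[ 0.60110942 -0.24260293  0.4472147 ]
```

View pics/e5.png

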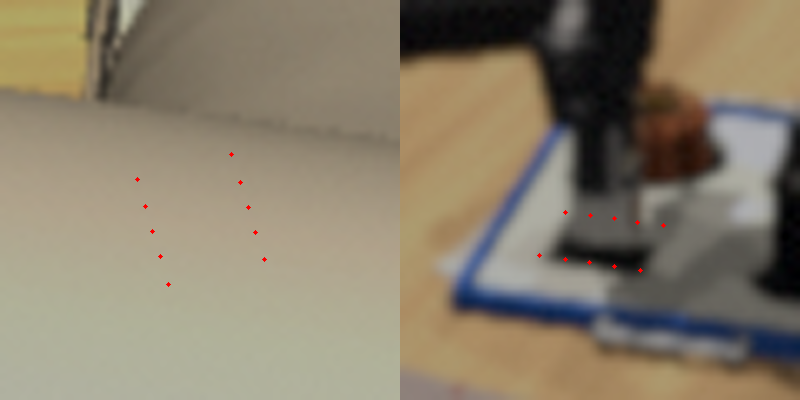

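Emit:
{"op": "move_arm", "data": {
  "targets": [-0.9,0,0,0.4,0,-0.9,0,0,0.8,0,-0.9,0,0,1.1,0,-0.9,0,0,1.3,0,-0.9,0,0,1.4,0,-0.9,0,0,1.4,0]
}}

```text
clock: 34.75
eef_pos: [596.4, -131.8, -9.1]
tcp_rot: [-3.141, 0.0, 0.183]
contact_force: [-0.2, -0.2, -0.8]
opening: 0.247
```

Emit:
{"op": "move_arm", "data": {
  "targets": [-0.9,0,0,0.1,0,-0.9,0,0,0.1,0]
}}

```text
clock: 34.95
eef_pos: [596.6, -131.9, -9.4]
tcp_rot: [3.142, -0.0, 0.183]
contact_force: [-0.7, 0.5, 4.2]
opening: 0.248
```

Contact with the floor; release, rise and pull well away toward the robot's other side for a clear view.

Emit:
{"op": "move_arm", "data": {
  "targets": [-0.5,0,0,0,0,-0.2,0,0,0,0,-0.15,0,0,0,0,-0.15,0,0,0,0,-0.15,0,0,-1,0,-0.15,0,0,-4,0,-0.15,0,0,-9,0,-0.15,0,0,-14,0,-0.15,0,0,-14,0]
}}

```text
clock: 35.85
eef_pos: [601.2, -132.9, 138.0]
tcp_rot: [3.137, -0.011, 0.183]
contact_force: [-0.7, -0.1, 0.2]
opening: 0.424
```

```bash
python3 -c "
from h import *
go(250,-560,190)"
```

```text
t 35.85 pos [ 601.2 -132.9  138. ] yaw 10.5 open 0.424 | delta cm [-42.24  35.64  -5.5 ] turn 0 q6 1.17
```

Emit:
{"op": "move_arm", "data": {
  "targets": [-0.15,0,0,-5,0,-0.15,-42,35.6,-5,0,-0.15,-42,35.6,-5,0,-0.15,-42,35.6,-5,0,-0.15,-42,35.6,-5,0,-0.15,-42,35.6,-5,0,-0.15,-42,35.6,-5,0,-0.15,-42,35.6,-5,0,-0.15,-42,35.6,-5,0,-0.15,-42,35.6,-5,0]
}}

```text
clock: 36.85
eef_pos: [310.2, -481.7, 180.5]
tcp_rot: [3.141, -0.0, 0.183]
contact_force: [0.5, -0.1, -0.1]
opening: 0.425
```

Emit:
{"op": "move_arm", "data": {
  "targets": [-0.15,-4,4,0,0,-0.15,-4,4,0,0,-0.15,-4,4,0,0,-0.15,-4,4,0,0,-0.15,-4,4,0,0]
}}

```text
clock: 37.35
eef_pos: [280.7, -525.7, 180.1]
tcp_rot: [-3.141, -0.0, 0.184]
contact_force: [0.8, 0.8, 0.4]
opening: 0.431
```

```bash
python3 - <<'E'
from h import *
go(250,-560,190)
wells={"transformer":(614.8,-221,35),"capacitor":(506,-148,53),"heatsink":(524,-238,43),"relay":(597,-131.5,39)}
T=r.grab_frame("top");S=r.grab_frame("side")
for f in (T,S):
    for t in ["transformer_mid","capacitor_mid","heatsink_mid","relay_mid","stout_capacitor_mid","short_heatsink_mid"]+["well_"+w for w in wells]:
        print(t,[(round(m["conf"],2),[round(float(x)) for x in m["position"]]) for m in r.mark_of(f,t)[:2]])
cv2.imwrite("pics/f1.png",cv2.resize(np.hstack([rect(T,(560,-183),11,110,2),rect(S,(560,-183),11,110,2)]),(800,400)))
cv2.imwrite("pics/f2.png",np.vstack([np.hstack([rect(f,c[:2],c[2],50,2) for c in wells.values()]) for f in (T,S)]))
E
```

```text
t 37.35 pos [ 280.7 -525.7  180.1] yaw 10.6 open 0.431 | delta cm [-3.64  2.81 -0.99] turn 0 q6 0.3
transformer_mid [(0.59, [616, -221, 17])]
capacitor_mid [(0.48, [507, -148, 30])]
heatsink_mid [(0.71, [525, -236, 23])]
relay_mid [(0.56, [593, -130, 19])]
stout_capacitor_mid [(0.9, [591, 150, 17])]
short_heatsink_mid [(0.64, [525, -237, 2]), (0.49, [590, 255, 18])]
well_transformer [(0.64, [615, -225, 5])]
well_capacitor [(0.76, [506, -147, 4]), (0.16, [616, -220, 18])]
well_heatsink [(0.73, [528, -235, 0])]
well_relay [(0.88, [595, -131, 2])]
transformer_mid [(0.55, [615, -220, 18])]
capacitor_mid [(0.59, [506, -144, 29]), (0.24, [613, -220, 18])]
heatsink_mid [(0.6, [523, -236, 19]), (0.44, [596, -132, 18])]
relay_mid [(0.56, [596, -133, 20])]
stout_capacitor_mid [(0.72, [524, -239, 0]), (0.66, [593, 146, 17])]
short_heatsink_mid [(0.57, [586, 256, 22])]
well_transformer [(0.64, [611, -222, 2])]
well_capacitor [(0.63, [507, -146, 1])]
well_heatsink [(0.58, [520, -241, -2])]
well_relay [(0.77, [600, -132, 2])]
```

View pics/f1.png

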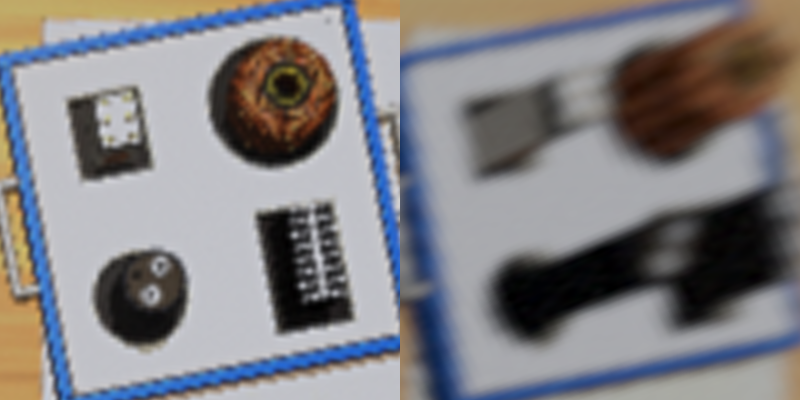

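View pics/f2.png

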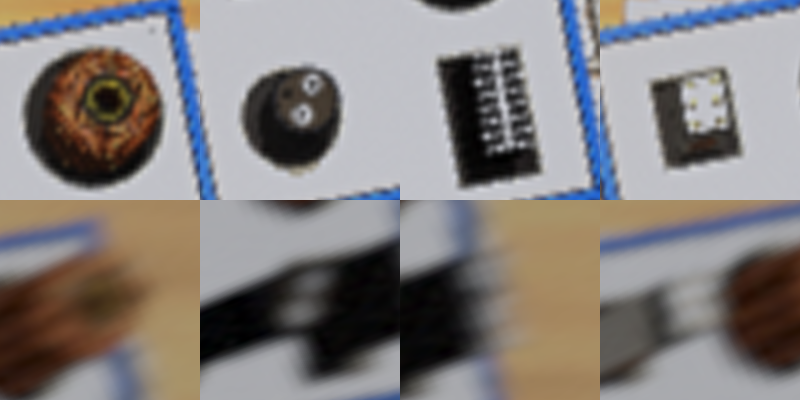

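```bash
python3 -c "
from rig import r
print(r.sense()['clock'],r.sense()['contact_force']); print(r.sign_off())"
```

```text
38.45 [0.05284243 0.23254404 0.75200168]
the job is handed in; nothing more can be done
None
```

I put the transformer, the tall slim capacitor, the long heat sink and the relay into their own wells. Each was lowered until the force reading showed the floor, then released. I handed the job in at about 38.5 s with the arm clear.

- **Position:** in the last top-camera check, each part's top sat within about 3 mm of its hole centre. The trained networks put the parts within about 6 mm of their wells.
- **Upright and down:** each tool height at floor contact was within about 1 mm of the height expected from its grasp, and all four parts look upright in the pictures.
- **Parts to leave alone:** the stout capacitor and short heat sink read within about 4 mm of where they started. That is the networks' own accuracy.

Some checks disagreed:

- **Tool height:** the reported height was about 28 mm lower than the fingertips appeared in the images. It went below zero with nothing touched, so I set heights from the images and contact force instead.
- **Opening reading:** it did not scale to millimetres as stated. It read 0.53 on the 54 mm transformer.
- **Camera offset:** the two cameras differed by about 3 mm in y, and up to about 6 mm for the relay. I used the average.
- **Network mix-ups:** in the last look the networks also gave a few wrong labels. In one view the heat sink in its well was called the short heat sink, and in the other a spot there was called the stout capacitor. I discarded both against the pictures.

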